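# Put the red-lidded spice jar in the carousel and hold it at the front

## Robot

A 6-joint arm with a two-finger parallel gripper is mounted at the origin on the work surface. World frame = base frame: x ahead of the robot, y to its left, z up, the work surface at z = 0. Lengths are in m, angles in rad, forces in N, time in s.
With the tool pointing down it reaches from about 0.35 to 0.975 m from the base axis. Payload 4.9 kg.
Tool frame: the origin (TCP) lies on the centre line of the jaws, within the pads' length; the fingertips stand 11 mm ahead of it and the grasp point (between the pads) lies 8 mm behind it; z points along the fingers, y is the direction in which the jaws open and shut (so a half turn about z gives the same grasp; the last joint's range is limited). The gripper opens to 85 mm and grips with 20 to 120 N. Pads are 22 mm wide; open, the fingers measure 114 mm over their backs; the gripper's body (76 mm by 85 mm) begins 54 mm behind the grasp point. The pads swing forward as they close: fully open they stand 13 mm farther back than shut.
Start: joints at [-1.238, 0.053, 1.613, -0, 1.476, -0.119], TCP at [0.273, -0.562, 0.242] pointing down, gripper open.
Joint ranges: [-3.01, 3.01], [-1.01, 2.22], [0.06, 2.58], [-1.02, 4.17], [0.09, 2.62], [-3.14, 3.14]. Speed limits (rad/s): [2.57, 2.57, 3.14, 3.14, 3.14, 3.14].

## Interface

Orientations are given as a rotation vector (axis times angle).
In Python, from station import ctrl gives the robot as it stands.
- The arm moves only by the tool send_rows, never from a script. Its argument "series" is a list of rows, each an object of numbers: "tx", "ty", "tz": the shift along the tool's x, y, z in cm; "wx", "wy", "wz": the turn, a rotation vector about the tool's x, y, z in rad; "jaw": the closure, from 0 (fully open) to 1 (shut). In form: [{"tx": .., "ty": .., "tz": .., "wx": .., "wy": .., "wz": .., "jaw": ..}, ...]. A call has 1 to 5 rows; each row shifts and turns the pose as measured when the row begins, along the tool's axes as they then stand; what a row does not reach is not made up. A row lasts 1/8 s, in which the tool goes at most 62.5 mm and 10.7 degrees, less where a joint would pass 70% of its speed; a pose out of reach is approached as far as the arm can. A call is refused whole if a number of a shift passes 6.25 or a number of a turn 0.188, either way. A call with a gripper value outside its range is refused whole. The fingers move at their own pace and stop on an object; "squeeze" is the grip in N (left out, the last holds). Time passes only in rows, so rows that do not move let the fingers close. It gives the time, the measured TCP pose, the force and the opening at its end, in the units of the state.
- ctrl.get_obs(): the state, without advancing time (a new reading comes with each control period).
- ctrl.get_image(name): name is "scene" or "top" or "wrist"; returns the picture (400x640x3 uint8, red, green, blue); there is no depth.
- ctrl.camera_info(name): a dict with "mtx" (3x3 intrinsics, pixels), "R" (3x3) and "t" (3): a world point X has camera coordinates R X + t. Camera axes: x right, y down, z forward; pixel columns grow to the right and rows downward; lengths in m; the calibration is good to about 2 mm. A picture is of the moment at which its call begins: read the wrist's pose just before it. camera_info takes no time and is no camera call; for the wrist camera it gives the pose at the moment of the call.
- ctrl.finish_job(): hands the job in, once; it reports no verdict.
The state is a dict: "t": time; "q": joint angles; "dq": joint speeds; "effort": joint torques, N m; "tool_pos": TCP position; "tool_rot": TCP orientation; "contact_force": force on the tool from outside, world axes, zero at the start; "wrist_torque": the same for the moment, N m; "opening": finger opening in m.
Only numpy, scipy, OpenCV 4.12 (cv2) and the standard library are available. Lean on these libraries where they do the work, as an engineer would, in place of code of your own. Each camera call takes 0.05 s, during which the arm holds its last target.

## Task

Stand the red-lidded spice jar in the empty hoop of the spice carousel, setting it down on the tray rather than dropping it, and let go of it. Then turn the carousel until that jar stands in the middle of the gap in the splash guard, where the cook reaches in, and finish with your grip still on the carousel's knob, holding it still there: do not let go at the end. Keep every jar upright, the other spice jars in their hoops, and leave the egg cup, the storage jar and the whisk where they are.

Things in the scene. Friction and masses are not known exactly. Their poses are not given: they have to be found in the camera images.
- red_jar (a point): Centre of the loose glass spice jar with the red lid, half-way up. Round, 42 mm in diameter, 100 mm tall, about 0.16 kg; the red lid is its top 18 mm (41 mm in diameter). It starts upright on the counter, left or right of the carousel. z is its upright axis.
- carousel: Turning part of the spice carousel; origin on its upright axis at counter level, +x towards the empty hoop. Dark wooden tray 252 mm across, top 22 mm above the counter; turns both ways without stops, about 0.03 N m friction, stays where left. Six hoops 60 degrees apart, 86 mm from the axis, five holding jars 42 mm thick that reach 122 mm above the counter (44 mm between neighbours).
- empty_hoop (a point): Point on the tray's top face under the middle of the empty steel wire hoop, where the red jar's underside belongs; turns with the carousel. The hoop is 46 mm clear inside, of 3.5 mm wire, 60 mm above the counter, 86 mm from the carousel's axis.
- knob (a point): Centre of the carousel's round black knob, on top of a 12 mm post on the axis: 36 mm in diameter, 25 mm tall, from 125 to 150 mm above the counter, fixed to the turning part. Gripped across from above and twisted, it turns the whole carousel.
- gap (a point): Where the red jar's centre belongs at the end: mid-gap in the splash guard, 86 mm from the carousel's axis, 72 mm above the counter; x points out through the gap. The guard, a fixed steel wall round the carousel, is 3 mm thick, 280 mm across outside (base plate 286 mm), its rim 72 mm above the counter, open over 58 degrees on the side away from the robot.
- spice1: One of the five other spice jars, with a bamboo lid, otherwise the same as the red-lidded one; origin under its centre, z up. It stands loose in the carousel's hoop 60 degrees anticlockwise (from above) from the empty one.
- spice2: One of the five other spice jars, with a bamboo lid, otherwise the same as the red-lidded one; origin under its centre, z up. It stands loose in the carousel's hoop 120 degrees anticlockwise (from above) from the empty one.
- spice3: One of the five other spice jars, with a bamboo lid, otherwise the same as the red-lidded one; origin under its centre, z up. It stands loose in the carousel's hoop 180 degrees anticlockwise (from above) from the empty one.
- spice4: One of the five other spice jars, with a bamboo lid, otherwise the same as the red-lidded one; origin under its centre, z up. It stands loose in the carousel's hoop 240 degrees anticlockwise (from above) from the empty one.
- spice5: One of the five other spice jars, with a bamboo lid, otherwise the same as the red-lidded one; origin under its centre, z up. It stands loose in the carousel's hoop 300 degrees anticlockwise (from above) from the empty one.
- egg_cup: Bystander: blue ceramic egg cup, 65 mm tall, 49 mm across, loose, standing on the counter on the other side of the carousel from the red jar; origin under its centre.
- storage_jar: Bystander: glass jar of biscuits with a bamboo lid, 94 mm across, 140 mm tall, loose, standing far left; origin under its centre.
- whisk: Bystander: black flat whisk, 280 mm long, up to 68 mm wide and 20 mm high, lying on the counter beyond the carousel to the right; origin at counter level where handle meets wires, x along it towards the wires.

How it is judged:
On the way, in this order (a step that is already met when the one before it is completed fails the run):
1. the red-lidded jar stands upright on the tray in the empty hoop and has been let go, the carousel not yet being at the front (horizontal distance between red_jar and empty_hoop below 0.006 m and z of red_jar in the frame of empty_hoop below 0.053 m and angle between red_jar's own z axis and vertical below 0.08 rad and contact force between the fingers and red_spice below 0.1 N), for 0.2 s.
2. the carousel has been turned so that the red-lidded jar is in the middle of the gap (all of step 1 and horizontal distance between red_jar and gap below 0.015 m), for 0.2 s.
At the end, for the whole second after the job is handed in: Red-lidded jar released, upright (0.08 rad) on the tray, within 6 mm of its hoop's middle and 15 mm of the gap's middle; fingers gripping the knob (over 3 N, grasp point within 35 mm of its centre); carousel still (under 0.08 rad/s); the other jars upright on the tray (all of step 2 and contact force between the fingers and carousel above 3 N and distance between the grasp point and knob below 0.035 m and angular speed of carousel below 0.08 rad/s and z of each of spice1, spice2, spice3, spice4, spice5 in the frame of carousel below 0.027 m and angle between each of spice1, spice2, spice3, spice4, spice5's own z axis and vertical below 0.08 rad); the arm keeps its last pose, push and grip.
It fails at once if the red-lidded jar is dropped (falls freely, by more than about 10 mm) (contact force between red_spice and anything else below 0.02 N and linear speed of red_spice above 0.45 m/s).
It fails at once if a spice jar is tipped by more than 0.5 rad (angle between any of red_jar, spice1, spice2, spice3, spice4, spice5's own z axis and vertical above 0.5 rad).
It fails at once if another spice jar is lifted more than 25 mm off the tray (z of any of spice1, spice2, spice3, spice4, spice5 in the frame of carousel above 0.047 m).
It fails at once if the egg cup, the storage jar or the whisk is moved by more than 20 mm (distance of any of egg_cup, storage_jar, whisk from where it was at the start of the episode above 0.02 m).
It also fails if it takes over 58 s, if anything falls off the work surface, if the arm or the gripper's body presses on something with over 40 N, if the wrist force passes 120 N, or if a joint passes its speed limit or range.

## Working session

There is one attempt and no reset: what is moved stays moved. The work goes in short steps, Python scripts to look and compute and a tool call to move; the robot and the scene stay as the last step left them, time stands still between calls to the robot, and variables do not carry over. Pictures are saved under pics/ and viewed, and the job is handed in when it is done.

Besides the shell and the picture viewer there is one more tool, called after "Call:" as name(argument=value, ...) on one line, values as JSON. send_rows: Moves the arm, as the interface text tells. Its arguments: {"type":"object","properties":{"series":{"type":"array"},"squeeze":{"type":"number"}},"required":["series"]}

```bash
ls; mkdir -p pics; python3 - <<'E'
from station import ctrl
import cv2
o=ctrl.get_obs()
print(o)
for n in ["scene","top","wrist"]:
    print(n,ctrl.camera_info(n))
    cv2.imwrite(f"pics/{n}0.png",ctrl.get_image(n)[:,:,::-1])
E
```

```text
pics
{'t': 0.0, 'q': array([-1.23796498e+00,  5.33701375e-02,  1.61433667e+00, -2.78870538e-06,
        1.47598178e+00, -1.19008250e-01]), 'dq': array([-0.00059922, -0.00137791,  0.00033472, -0.00061979,  0.0011571 ,
       -0.00108368]), 'effort': array([ 4.65891062e-04, -3.93673682e+01, -3.70177889e+01, -7.39309166e-05,
        7.07517276e-03,  2.98202082e-06]), 'tool_pos': array([ 0.27268142, -0.56169666,  0.24102927]), 'tool_rot': array([-3.05972918e+00, -7.03259465e-01,  3.55412155e-04]), 'contact_force': array([-0.35195379,  0.85352202,  1.13925475]), 'wrist_torque': array([ 0.07072851,  0.04242253, -0.00469908]), 'opening': 0.08521664628257043}
scene {'mtx': array([[429.5141957 ,   0.        , 316.75880379],
       [  0.        , 429.5141957 , 206.47992134],
       [  0.        ,   0.        ,   1.        ]]), 'R': array([[ 0.84266921,  0.53830652,  0.01160612],
       [ 0.393658  , -0.6012428 , -0.69537075],
       [-0.36734451,  0.59053636, -0.71855745]]), 't': array([-0.52286011, -0.11046014,  1.61714423])}
top {'mtx': array([[438.71885046,   0.        , 321.49524575],
       [  0.        , 438.71885046, 199.88689554],
       [  0.        ,   0.        ,   1.        ]]), 'R': array([[ 0.01784089, -0.99974465,  0.01386833],
       [-0.99301757, -0.01933513, -0.11637122],
       [ 0.11660965, -0.01169533, -0.99310896]]), 't': array([0.04647469, 0.61608686, 1.09870109])}
wrist {'mtx': array([[339.96206351,   0.        , 322.70956981],
       [  0.        , 339.96206351, 201.10125337],
       [  0.        ,   0.        ,   1.        ]]), 'R': array([[ 0.43652961, -0.89968702, -0.00227278],
       [-0.8530568 , -0.41470466,  0.31672408],
       [-0.28589508, -0.13632062, -0.94851499]]), 't': array([-0.6247309 , -0.03989691,  0.38143823])}
```

View pics/scene0.png

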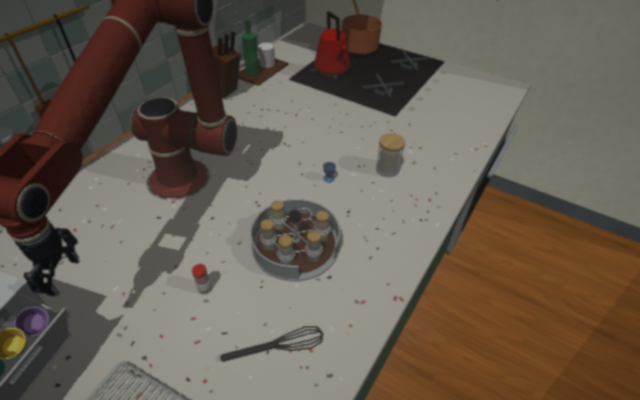

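View pics/top0.png

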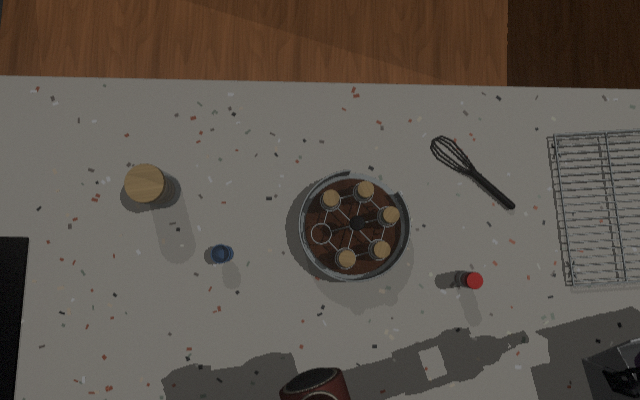

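View pics/wrist0.png

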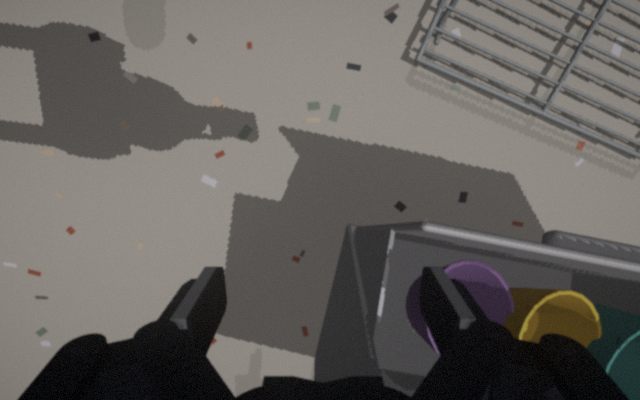

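```bash
cat > h.py <<'E'
import numpy as np, cv2
from scipy.spatial.transform import Rotation as Rn
def ray(ci,uv,z):
    uv=np.atleast_2d(uv).astype(float)
    d=np.c_[uv,np.ones(len(uv))]@np.linalg.inv(ci["mtx"]).T@ci["R"]
    c=-ci["R"].T@ci["t"]
    return c+d*((z-c[2])/d[:,2])[:,None]
def proj(ci,X):
    p=(np.atleast_2d(X)@ci["R"].T+ci["t"])@ci["mtx"].T
    return p[:,:2]/p[:,2:]
def blobs(m,mn=30):
    n,l,s,c=cv2.connectedComponentsWithStats(m.astype(np.uint8))
    return [(c[i],s[i]) for i in range(1,n) if s[i][4]>=mn]
def red(im):
    h=cv2.cvtColor(im,cv2.COLOR_RGB2HSV); return ((h[...,0]<6)|(h[...,0]>172))&(h[...,1]>170)&(h[...,2]>80)
def bamboo(im):
    h=cv2.cvtColor(im,cv2.COLOR_RGB2HSV); return (h[...,0]>10)&(h[...,0]<24)&(h[...,1]>90)&(h[...,2]>105)
def delta(o,xyz,yaw):
    """tool-frame shift cm & turn to target, tool down with tool y at world angle yaw"""
    R=Rn.from_rotvec(o["tool_rot"]).as_matrix()
    y=np.array([np.cos(yaw),np.sin(yaw),0]); 
    if y@R[:,1]<0: y=-y
    z=np.array([0,0,-1.]); T=np.c_[np.cross(y,z),y,z]
    return R.T@(np.array(xyz)-o["tool_pos"])*100, Rn.from_matrix(R.T@T).as_rotvec()
E
python3 - <<'E'
from h import *
from station import ctrl
im=cv2.imread("pics/top0.png")[:,:,::-1].copy(); ci=ctrl.camera_info("top")
for c,s in blobs(red(im)): print("red",c,s,ray(ci,c,.1))
P=[]
for c,s in blobs(bamboo(im)):
    if s[4]<3000: p=ray(ci,c,.122)[0]; print("bam",c,s,p.round(4)); P.append(p)
cv2.imwrite("pics/top_c.png",cv2.resize(im[150:310,270:510],None,fx=3.3,fy=3.3,interpolation=cv2.INTER_CUBIC)[:,:,::-1])
E
```

```text
red [473.87769784 280.61151079] [467 273  16  16 139] [[ 0.41981359 -0.31011439  0.1       ]]
bam [143.35658915 169.09302326] [128 165  31   9 129] [0.6709 0.4866 0.122 ]
bam [141.8535503  187.89940828] [125 175  38  27 676] [0.6254 0.4872 0.122 ]
bam [366.80851064 188.10638298] [360 182  14  15 141] [ 0.6355 -0.0492  0.122 ]
bam [330.02678571 197.875     ] [325 191  11  14 112] [0.6102 0.0387 0.122 ]
bam [390.03597122 213.35971223] [384 207  15  15 139] [ 0.5758 -0.105   0.122 ]
bam [380.76978417 248.72661871] [374 242  14  15 139] [ 0.4916 -0.083   0.122 ]
bam [347.15217391 256.84782609] [339 251  16  13 138] [ 0.4712 -0.0038  0.122 ]
```

View pics/top_c.png

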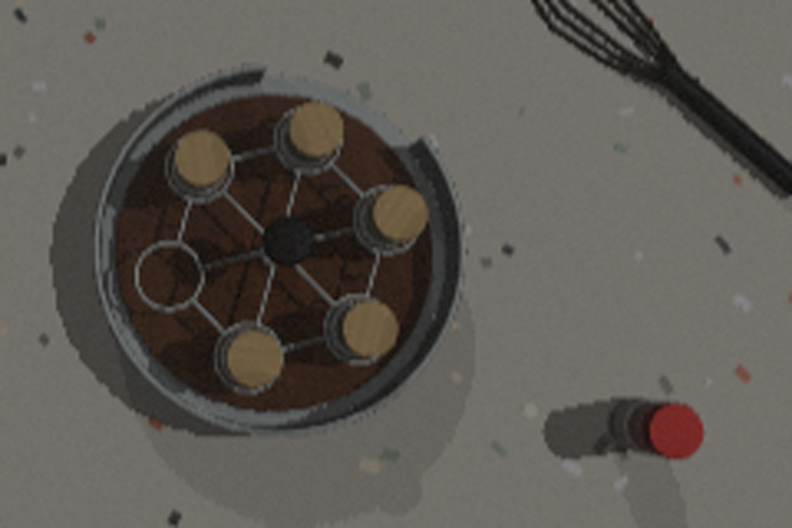

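```bash
python3 - <<'E'
from h import *
from station import ctrl
ci=ctrl.camera_info("top")
g=ray(ci,[[350.3,171.8],[398.8,194]],.072); 
kn=ray(ci,[[270+288/3.3,150+243/3.3]],.15); print("knob",kn)
hp=ray(ci,[[270+169/3.3,150+276/3.3]],.06); print("hoop",hp)
c=np.array([.553,-.0255]); 
a=np.arctan2(g[:,1]-c[1],g[:,0]-c[0]); print(g,np.degrees(a),np.degrees(a.mean()),np.linalg.norm(g[:,:2]-c,axis=1))
P=np.array([[.6355,-.0492],[.5758,-.105],[.4916,-.083],[.4712,-.0038]])
print(np.degrees(np.arctan2(*(P-c).T[::-1])), np.linalg.norm(P-c,axis=1), np.degrees(np.arctan2(hp[0,1]-c[1],hp[0,0]-c[0])))
E
```

```text
knob [[ 0.54804125 -0.02435935  0.15      ]]
hoop [[0.52706164 0.05743452 0.06      ]]
[[ 0.6836077  -0.01301997  0.072     ]
 [ 0.629514   -0.13554242  0.072     ]] [  5.45824541 -55.188582  ] -24.865168299044523 [0.1312026  0.13402883]
[ -16.02791497  -73.99750817 -136.87866657  165.14272102] [0.08583671 0.08270484 0.08412021 0.08462937] 107.36744494035295
```

```bash
python3 - <<'E'
from h import *
from station import ctrl
o=ctrl.get_obs()
print(delta(o,[.42,-.31,.20],np.radians(-75)))
E
```

```text
(array([ 24.24609416, -16.22007464,   4.16311757]), array([-1.59322996e-03, -2.69799098e-05,  1.90037050e-01]))
```

Call:
send_rows(series=[{"tx":4.8,"ty":-3.2,"tz":0.8,"jaw":0},{"tx":4.8,"ty":-3.2,"tz":0.8,"jaw":0},{"tx":4.8,"ty":-3.2,"tz":0.8,"jaw":0},{"tx":4.8,"ty":-3.2,"tz":0.8,"jaw":0},{"wz":0.18,"jaw":0}])

```text
invalid input at $.series[0]: expected keys tx, ty, tz, wx, wy, wz, jaw
```

```bash
python3 - <<'E'
from h import *
from station import ctrl
o=ctrl.get_obs()
print(o["tool_pos"],o["contact_force"],delta(o,[.42,-.31,.20],np.radians(-75)))
E
```

```text
[ 0.27271264 -0.56184852  0.24133157] [ 0.18189217 -0.43271628  0.10760219] (array([ 24.24609416, -16.22007464,   4.16311757]), array([-1.59322996e-03, -2.69799098e-05,  1.90037050e-01]))
```

Call:
send_rows(series=[{"tx":4.8,"ty":-3.2,"tz":0.8,"wx":0,"wy":0,"wz":0,"jaw":0},{"tx":4.8,"ty":-3.2,"tz":0.8,"wx":0,"wy":0,"wz":0,"jaw":0},{"tx":4.8,"ty":-3.2,"tz":0.8,"wx":0,"wy":0,"wz":0,"jaw":0},{"tx":4.8,"ty":-3.2,"tz":0.8,"wx":0,"wy":0,"wz":0,"jaw":0},{"tx":0,"ty":0,"tz":0,"wx":0,"wy":0,"wz":0.18,"jaw":0}])

```text
t: 0.78
tool_pos: [0.3918, -0.357, 0.2064]
tool_rot: [-3.11, -0.413, 0.001]
contact_force: [-0.1, -0.2, -1.0]
opening: 0.0856
```

```bash
cat > go.py <<'E'
import sys
from h import *
from station import ctrl
o=ctrl.get_obs()
t=[float(v) for v in sys.argv[1:5]]
print("t",o["t"],"pos",o["tool_pos"].round(4),"F",o["contact_force"].round(2),"op",round(o["opening"],4))
s,w=delta(o,t[:3],np.radians(t[3])); print("shift cm",s.round(2),"turn",w.round(3))
E
python3 go.py .42 -.31 .20 -75
```

```text
t 0.775 pos [ 0.3918 -0.357   0.2064] F [-0.11 -0.21 -1.03] op 0.0856
shift cm [ 3.95 -3.79  0.65] turn [-0.004  0.     0.002]
```

Call:
send_rows(series=[{"tx":3.9,"ty":-3.8,"tz":0.6,"wx":0,"wy":0,"wz":0,"jaw":0},{"tx":0,"ty":0,"tz":0,"wx":0,"wy":0,"wz":0,"jaw":0}])

```text
t: 1.02
tool_pos: [0.4202, -0.3079, 0.1996]
tool_rot: [-3.11, -0.413, 0.002]
contact_force: [-1.0, -0.5, -0.6]
opening: 0.0855
```

```bash
cat > look.py <<'E'
import sys
from h import *
from station import ctrl
n=sys.argv[1]; o=ctrl.get_obs(); ci=ctrl.camera_info("wrist")
im=ctrl.get_image("wrist"); cv2.imwrite(f"pics/{n}.png",im[:,:,::-1]); np.savez(f"pics/{n}.npz",**ci,pos=o["tool_pos"],rot=o["tool_rot"])
E
python3 go.py .42 -.31 .20 -75; python3 look.py w1; python3 - <<'E'
from h import *
d=np.load("pics/w1.npz"); im=cv2.imread("pics/w1.png")[:,:,::-1].copy()
for c,s in blobs(red(im),200): print(c,s,ray(d,c,.1))
E
```

```text
t 1.025 pos [ 0.4202 -0.3079  0.1996] F [-1.01 -0.46 -0.64] op 0.0855
shift cm [-0.07  0.2  -0.04] turn [-0.005  0.001  0.002]
[333.36558517 204.66106605] [ 305  178   52   52 1726] [[ 0.42502252 -0.31453649  0.1       ]]
```

View pics/w1.png

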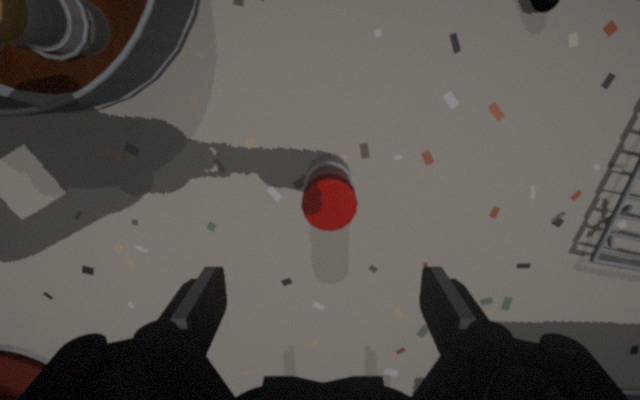

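```bash
python3 - <<'E'
from h import *
d=np.load("pics/w1.npz"); print(ray(d,[330.5,203.5],.1))
im=cv2.imread("pics/top0.png")[:,:,::-1]
d=np.load("pics/w1.npz")
E
python3 go.py .4243 -.3138 .068 -75
```

```text
[[ 0.42533217 -0.3123086   0.1       ]]
t 1.075 pos [ 0.4197 -0.3095  0.2002] F [-0.21 -0.96 -1.27] op 0.0852
shift cm [ 0.34  0.58 13.21] turn [-0.003  0.001  0.001]
```

Call:
send_rows(series=[{"tx":0.4,"ty":0.4,"tz":5.0,"wx":0,"wy":0,"wz":0,"jaw":0},{"tx":0,"ty":0,"tz":4.0,"wx":0,"wy":0,"wz":0,"jaw":0},{"tx":0,"ty":0,"tz":2.0,"wx":0,"wy":0,"wz":0,"jaw":0}])

```text
t: 1.45
tool_pos: [0.4255, -0.3166, 0.091]
tool_rot: [3.11, 0.408, 0.005]
contact_force: [-1.0, -0.2, 0.8]
opening: 0.0856
```

```bash
python3 go.py .4248 -.3125 .068 -75; python3 look.py w2
```

```text
t 1.45 pos [ 0.4255 -0.3166  0.091 ] F [-1.   -0.19  0.8 ] op 0.0856
shift cm [ 0.03 -0.43  2.3 ] turn [ 0.005 -0.002 -0.001]
```

View pics/w2.png

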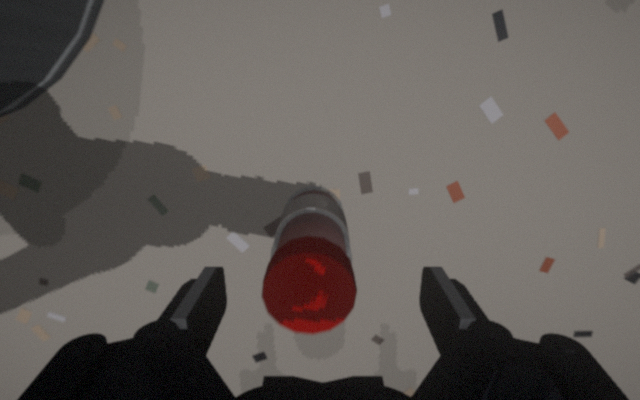

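```bash
python3 - <<'E'
from h import *
d=np.load("pics/w2.npz"); print(ray(d,[309.5,285],.1))
E
python3 go.py .4248 -.311 .068 -75
```

```text
[[ 0.42929022 -0.31047798  0.1       ]]
t 1.5 pos [ 0.4243 -0.3155  0.0885] F [-1.65  0.7  -2.32] op 0.0854
shift cm [ 0.17 -0.43  2.05] turn [ 0.002 -0.    -0.001]
```

Call:
send_rows(series=[{"tx":0.2,"ty":-0.5,"tz":0,"wx":0,"wy":0,"wz":0,"jaw":0},{"tx":0,"ty":0,"tz":2.0,"wx":0,"wy":0,"wz":0,"jaw":0},{"tx":0,"ty":0,"tz":0,"wx":0,"wy":0,"wz":0,"jaw":0}])

```text
t: 1.88
tool_pos: [0.4251, -0.3123, 0.0706]
tool_rot: [3.112, 0.403, 0.003]
contact_force: [-0.2, 0.2, -0.2]
opening: 0.085
```

```bash
python3 go.py .426 -.311 .068 -75; python3 look.py w3;python3 - <<'E'
from h import *
d=np.load("pics/w3.npz"); print(proj(d,[d["pos"],d["pos"]+[0,0,.008]]))
E
```

```text
t 1.875 pos [ 0.4251 -0.3123  0.0706] F [-0.21  0.18 -0.2 ] op 0.085
shift cm [ 0.12 -0.11  0.26] turn [ 0.004 -0.001 -0.004]
[[321.46764437 284.14147739]
 [321.47142068 294.49963289]]
```

View pics/w3.png

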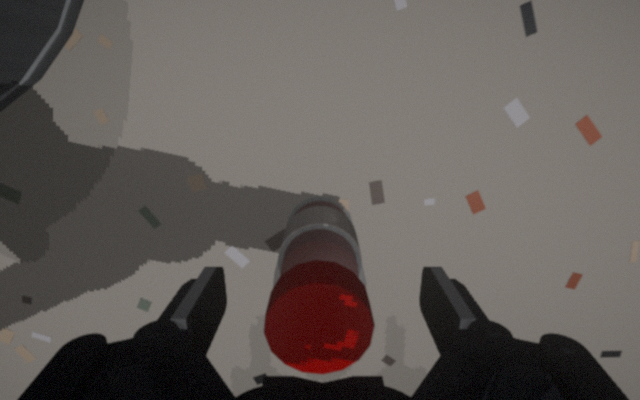

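Call:
send_rows(series=[{"tx":0.25,"ty":0,"tz":0.2,"wx":0,"wy":0,"wz":0,"jaw":0.2},{"tx":0,"ty":0,"tz":0,"wx":0,"wy":0,"wz":0,"jaw":0.6},{"tx":0,"ty":0,"tz":0,"wx":0,"wy":0,"wz":0,"jaw":1},{"tx":0,"ty":0,"tz":0,"wx":0,"wy":0,"wz":0,"jaw":1},{"tx":0,"ty":0,"tz":0,"wx":0,"wy":0,"wz":0,"jaw":1}], squeeze=30)

```text
t: 2.55
tool_pos: [0.4302, -0.314, 0.0736]
tool_rot: [3.105, 0.403, 0.011]
contact_force: [0.7, 0.2, -1.3]
opening: 0.0418
```

```bash
python3 go.py .426 -.311 .168 -75
```

```text
t 2.55 pos [ 0.4302 -0.314   0.0736] F [ 0.65  0.17 -1.3 ] op 0.0418
shift cm [-0.27 -0.29 -9.45] turn [ 0.012 -0.006 -0.004]
```

Call:
send_rows(series=[{"tx":0,"ty":0,"tz":-3,"wx":0,"wy":0,"wz":0,"jaw":1},{"tx":0,"ty":0,"tz":-5,"wx":0,"wy":0,"wz":0,"jaw":1},{"tx":0,"ty":0,"tz":-5,"wx":0,"wy":0,"wz":0,"jaw":1},{"tx":0,"ty":0,"tz":-4,"wx":0,"wy":0,"wz":0,"jaw":1},{"tx":0,"ty":0,"tz":0,"wx":0,"wy":0,"wz":0,"jaw":1}])

```text
t: 3.18
tool_pos: [0.4272, -0.311, 0.2448]
tool_rot: [3.11, 0.403, 0.004]
contact_force: [1.5, 0.5, -1.5]
opening: 0.0417
```

```bash
python3 go.py .43 .045 .24 -75; python3 look.py w4
```

```text
t 3.175 pos [ 0.4272 -0.311   0.2448] F [ 1.51  0.46 -1.5 ] op 0.0417
shift cm [  9.35 -34.36   0.3 ] turn [ 0.006 -0.002 -0.004]
```

View pics/w4.png

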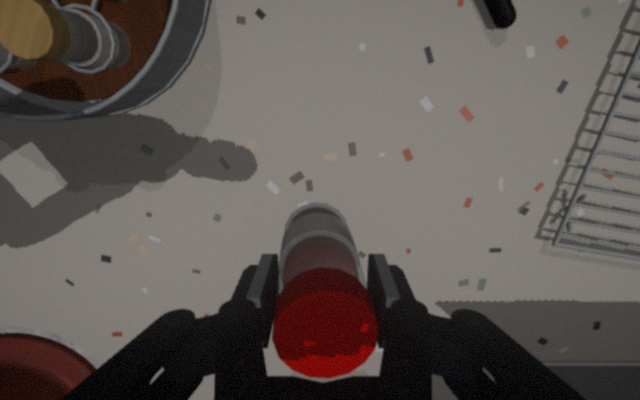

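Call:
send_rows(series=[{"tx":1.5,"ty":-5.7,"tz":0,"wx":0,"wy":0,"wz":0,"jaw":1},{"tx":1.5,"ty":-5.7,"tz":0,"wx":0,"wy":0,"wz":0,"jaw":1},{"tx":1.5,"ty":-5.7,"tz":0,"wx":0,"wy":0,"wz":0,"jaw":1},{"tx":1.5,"ty":-5.7,"tz":0,"wx":0,"wy":0,"wz":0,"jaw":1},{"tx":1.5,"ty":-5.7,"tz":0,"wx":0,"wy":0,"wz":0,"jaw":1}])

```text
t: 3.85
tool_pos: [0.4211, -0.0085, 0.2278]
tool_rot: [-3.107, -0.387, 0.027]
contact_force: [1.8, 0.9, -2.0]
opening: 0.0406
```

```bash
python3 go.py .43 .045 .24 -75
```

```text
t 3.85 pos [ 0.4211 -0.0085  0.2278] F [ 1.76  0.92 -1.97] op 0.0406
shift cm [ 2.15 -4.99 -1.19] turn [-0.013  0.016 -0.014]
```

Call:
send_rows(series=[{"tx":2.1,"ty":-5.0,"tz":-1.2,"wx":-0.01,"wy":0.015,"wz":-0.014,"jaw":1},{"tx":0,"ty":0,"tz":0,"wx":0,"wy":0,"wz":0,"jaw":1}])

```text
t: 4.1
tool_pos: [0.4262, 0.0502, 0.2341]
tool_rot: [-3.109, -0.421, 0.015]
contact_force: [-0.5, -0.3, -2.5]
opening: 0.0409
```

```bash
python3 go.py .43 .045 .24 -75; python3 look.py w5; python3 - <<'E'
from station import ctrl
import cv2
cv2.imwrite("pics/s5.png",ctrl.get_image("scene")[:,:,::-1])
E
```

```text
t 4.1 pos [0.4262 0.0502 0.2341] F [-0.48 -0.28 -2.46] op 0.0409
shift cm [ 0.22  0.59 -0.6 ] turn [-0.006  0.009  0.007]
```

View pics/w5.png

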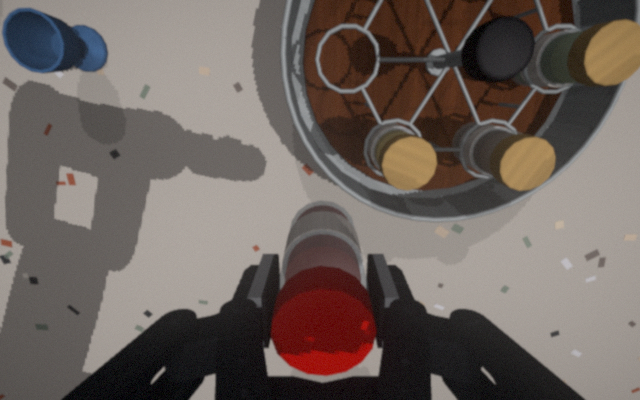

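View pics/s5.png

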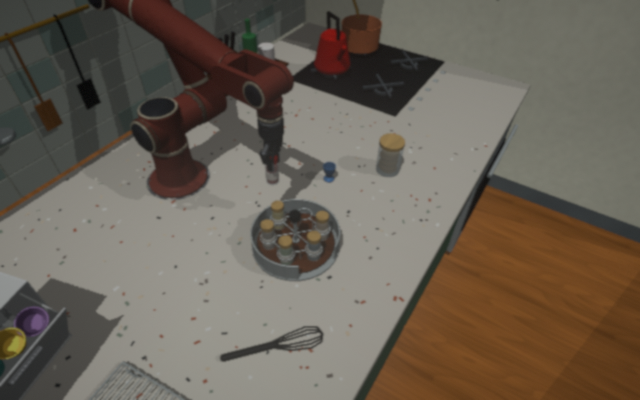

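```bash
cat > ell.py <<'E'
import sys
from h import *
n=sys.argv[1]; u,v,r,z=[float(a) for a in sys.argv[2:6]]
d=np.load(f"pics/{n}.npz"); im=cv2.imread(f"pics/{n}.png")[:,:,::-1].copy()
g=cv2.cvtColor(im,cv2.COLOR_RGB2GRAY).astype(np.float32)
# brightest radial sample = wire
pts=[]
for a in np.linspace(0,2*np.pi,120,endpoint=False):
    rr=np.arange(r-6,r+6.1,.5); X=np.float32(u+rr*np.cos(a))[None]; Y=np.float32(v+rr*np.sin(a))[None]
    s=cv2.remap(g,X,Y,cv2.INTER_LINEAR)[0]; k=s.argmax()
    if 0<k<len(rr)-1 and s[k]-np.median(s)>25: pts.append((X[0,k],Y[0,k]))
pts=np.float32(pts); e=cv2.fitEllipseAMS(pts); print(len(pts),e)
P=ray(d,pts,z)[:,:2]
A=np.c_[2*P,np.ones(len(P))]; c,*_=np.linalg.lstsq(A,(P**2).sum(1),rcond=None); R=np.sqrt(c[2]+c[:2]@c[:2])
print("circle",c[:2],R, "res",np.std(np.linalg.norm(P-c[:2],axis=1)-R))
cv2.ellipse(im,e,(0,255,0),1); cv2.imwrite(f"pics/{n}_e.png",cv2.resize(im[max(0,int(v)-60):int(v)+60,int(u)-80:int(u)+80],None,fx=4,fy=4)[:,:,::-1])
E
python3 ell.py w5 348 59 31 .06
python3 - <<'E'
from h import *
d=np.load("pics/w5.npz")
print("lid",ray(d,[323,321],d["pos"][2]+.0264), d["pos"]); print("knob",ray(d,[501,47],.15))
d=np.load("pics/w4.npz")
print("lid4",ray(d,[326,322],d["pos"][2]+.0264), d["pos"])
E
```

```text
119 ((347.7052917480469, 58.02236557006836), (60.279571533203125, 66.14562225341797), 188.35409545898438)
circle [0.53175103 0.0583399 ] 0.025157278267554838 res 0.00025672962139725643
lid [[0.42756714 0.04966077 0.26046526]] [0.42622603 0.05015559 0.23406526]
knob [[ 0.55428916 -0.0213283   0.15      ]]
lid4 [[ 0.42799284 -0.31251264  0.27121971]] [ 0.42716149 -0.31102464  0.24481971]
```

View pics/w5_e.png

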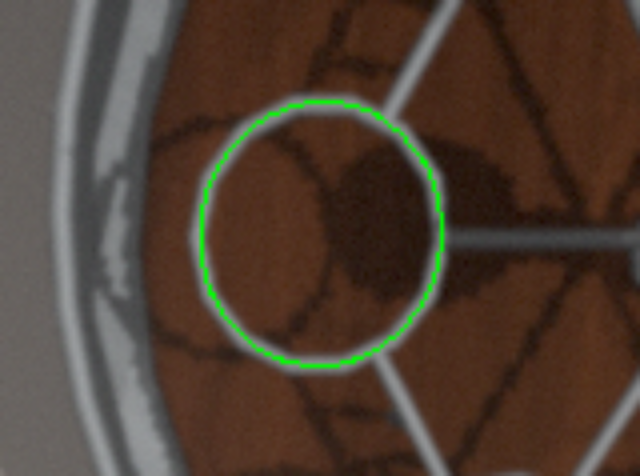

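```bash
python3 go.py .482 .0588 .23 -75
```

```text
t 4.2 pos [0.4258 0.0474 0.233 ] F [-0.54 -0.52 -1.99] op 0.0409
shift cm [5.73 0.37 0.23] turn [-0.006  0.012  0.002]
```

Call:
send_rows(series=[{"tx":4,"ty":0.2,"tz":0.1,"wx":-0.006,"wy":0.01,"wz":0,"jaw":1},{"tx":1.7,"ty":0.15,"tz":0.1,"wx":0,"wy":0,"wz":0,"jaw":1},{"tx":0,"ty":0,"tz":0,"wx":0,"wy":0,"wz":0,"jaw":1}])

```text
t: 4.58
tool_pos: [0.4812, 0.0545, 0.2253]
tool_rot: [3.115, 0.402, -0.014]
contact_force: [-1.2, -0.6, -2.0]
opening: 0.0407
```

```bash
python3 look.py w6; python3 go.py .5305 .0588 .23 -75
```

```text
t 4.625 pos [0.4807 0.0545 0.2252] F [-0.58 -0.4  -2.1 ] op 0.0411
shift cm [ 4.92  0.85 -0.53] turn [-0.     0.01  -0.005]
```

View pics/w6.png

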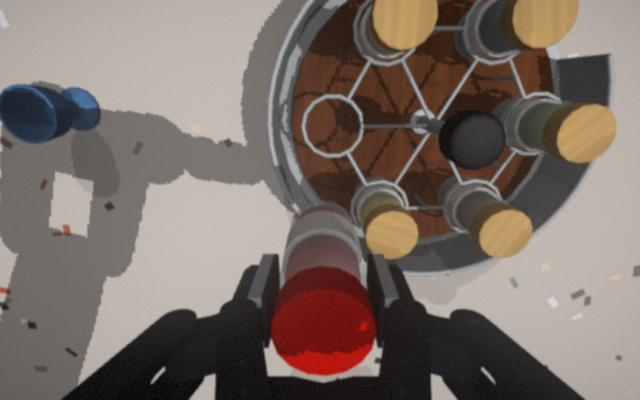

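```bash
python3 ell.py w6 333 126 30 .06
python3 - <<'E'
from h import *
d=np.load("pics/w6.npz")
print("lid",ray(d,[323.5,321],d["pos"][2]+.0264), d["pos"],Rn.from_rotvec(d["rot"]).as_matrix()); print("knob",ray(d,[472,139.5],.15))
E
```

```text
116 ((332.5701904296875, 125.49293518066406), (58.52703094482422, 59.80605697631836), 197.6576690673828)
circle [0.53174054 0.05856618] 0.025124060352614344 res 0.0002668790036870439
lid [[0.48258438 0.05396908 0.25170653]] [0.48122096 0.05450401 0.22530653] [[ 9.67169765e-01  2.53971878e-01 -8.99614943e-03]
 [ 2.53961591e-01 -9.67211600e-01 -2.28699824e-03]
 [-9.28201332e-03 -7.27608777e-05 -9.99956919e-01]]
knob [[ 0.55504498 -0.01989161  0.15      ]]
```

Call:
send_rows(series=[{"tx":3.0,"ty":0.5,"tz":0,"wx":0,"wy":0.01,"wz":-0.005,"jaw":1},{"tx":1.8,"ty":0.3,"tz":0,"wx":0,"wy":0,"wz":0,"jaw":1},{"tx":0,"ty":0,"tz":0,"wx":0,"wy":0,"wz":0,"jaw":1}])

```text
t: 5.0
tool_pos: [0.5277, 0.0555, 0.2227]
tool_rot: [-3.116, -0.401, 0.006]
contact_force: [-0.9, 0.2, -2.4]
opening: 0.0409
```

```bash
python3 go.py .5304 .0590 .15 -75
```

```text
t 5.0 pos [0.5277 0.0555 0.2227] F [-0.94  0.18 -2.39] op 0.0409
shift cm [ 0.38 -0.26  7.27] turn [-0.001  0.004 -0.005]
```

Call:
send_rows(series=[{"tx":0.38,"ty":-0.26,"tz":2,"wx":0,"wy":0.004,"wz":-0.005,"jaw":1},{"tx":0,"ty":0,"tz":2.5,"wx":0,"wy":0,"wz":0,"jaw":1},{"tx":0,"ty":0,"tz":2.0,"wx":0,"wy":0,"wz":0,"jaw":1},{"tx":0,"ty":0,"tz":0,"wx":0,"wy":0,"wz":0,"jaw":1}])

```text
t: 5.5
tool_pos: [0.5272, 0.0565, 0.1555]
tool_rot: [-3.115, -0.404, 0.004]
contact_force: [-0.4, 0.4, -2.3]
opening: 0.0409
```

```bash
python3 go.py .5304 .0590 .15 -75; python3 look.py w7
```

```text
t 5.5 pos [0.5272 0.0565 0.1555] F [-0.41  0.37 -2.32] op 0.0409
shift cm [ 0.37 -0.16  0.55] turn [-0.001  0.002 -0.004]
```

View pics/w7.png

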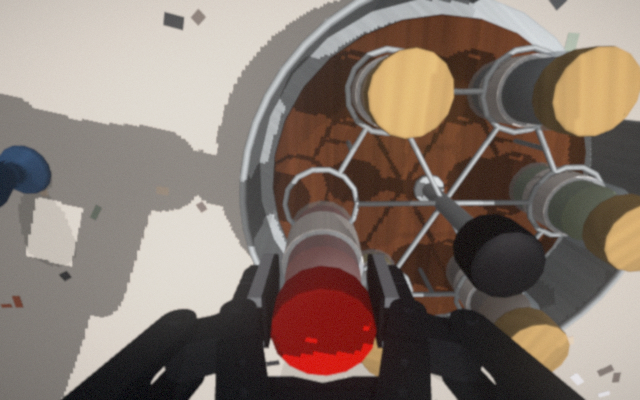

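```bash
cat > arc.py <<'E'
import sys
from h import *
from scipy.optimize import least_squares
n=sys.argv[1]; u,v,r,z,vm=[float(a) for a in sys.argv[2:7]]
d=np.load(f"pics/{n}.npz"); im=cv2.imread(f"pics/{n}.png")[:,:,::-1].copy()
g=cv2.cvtColor(im,cv2.COLOR_RGB2GRAY).astype(np.float32)
pts=[]
for a in np.linspace(0,2*np.pi,150,endpoint=False):
    rr=np.arange(r-6,r+6.1,.5); X=np.float32(u+rr*np.cos(a))[None]; Y=np.float32(v+rr*np.sin(a))[None]
    s=cv2.remap(g,X,Y,cv2.INTER_LINEAR)[0]; k=s.argmax()
    if Y[0,k]<vm and 0<k<len(rr)-1 and s[k]-np.median(s)>20: pts.append((X[0,k],Y[0,k]))
pts=np.float32(pts)
P=ray(d,pts,z)[:,:2]
for Rf in (.02475,.0251):
    f=least_squares(lambda c:np.linalg.norm(P-c,axis=1)-Rf,P.mean(0),loss="soft_l1",f_scale=3e-4)
    print(len(P),"hoop",f.x.round(4),"res",np.std(f.fun), "rel to tcp",(f.x-d["pos"][:2]).round(4))
for p in pts: im[int(round(p[1])),int(round(p[0]))]=(0,255,0)
cv2.imwrite(f"pics/{n}_e.png",cv2.resize(im[max(0,int(v)-60):int(v)+60,int(u)-80:int(u)+80],None,fx=4,fy=4,interpolation=0)[:,:,::-1])
E
python3 arc.py w7 321 204 36 .06 200;python3 - <<'E'
from h import *
d=np.load("pics/w7.npz")
print("lid",ray(d,[323.5,321],d["pos"][2]+.0264), d["pos"])
E
```

```text
69 hoop [0.5321 0.0588] res 0.00034472647656085963 rel to tcp [0.0049 0.0023]
69 hoop [0.5317 0.0587] res 0.00030620741391575255 rel to tcp [0.0045 0.0022]
lid [[0.52840684 0.05591875 0.18188851]] [0.52721078 0.05652599 0.15548851]
```

View pics/w7_e.png

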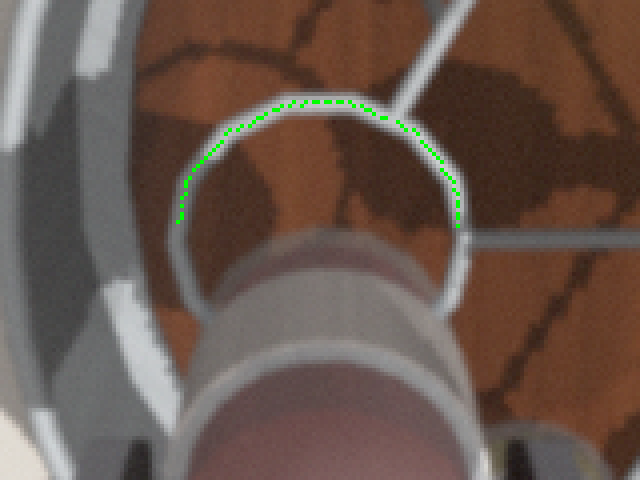

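```bash
python3 - <<'E'
from h import *
d=np.load("pics/w7.npz")
print("botfar",ray(d,[322,202.5],d["pos"][2]-.0736)-np.array([.967,.254,0])*.0205)
E
```

```text
botfar [[0.52023422 0.054686   0.08188851]]
```

Call:
send_rows(series=[{"tx":0.4,"ty":-0.17,"tz":0.2,"wx":0,"wy":0,"wz":0,"jaw":1},{"tx":0,"ty":0,"tz":0,"wx":0,"wy":0,"wz":0,"jaw":1}])

```text
t: 5.8
tool_pos: [0.5328, 0.0592, 0.1569]
tool_rot: [3.115, 0.404, 0.005]
contact_force: [-1.0, 0.0, -1.9]
opening: 0.0406
```

```bash
python3 go.py .5304 .0591 .145 -75;python3 go.py .5304 .0591 .145 -75|head -1; python3 look.py w8; python3 go.py .5304 .0591 .145 -75;python3 arc.py w8 321 204 36 .06 200
```

```text
t 5.8 pos [0.5328 0.0592 0.1569] F [-0.99  0.04 -1.88] op 0.0406
shift cm [-0.24 -0.05  1.19] turn [ 0.001 -0.003 -0.004]
t 5.8 pos [0.5328 0.0592 0.1569] F [-0.99  0.04 -1.88] op 0.0406
t 5.85 pos [0.533  0.0592 0.1572] F [-0.51  1.01 -0.51] op 0.0408
shift cm [-0.26 -0.06  1.22] turn [ 0.001 -0.004 -0.004]
22 hoop [0.5326 0.0592] res 0.0002792837649745313 rel to tcp [-0.0003 -0.    ]
22 hoop [0.532 0.059] res 0.00023230862470192528 rel to tcp [-0.0009 -0.0002]
```

View pics/w8_e.png

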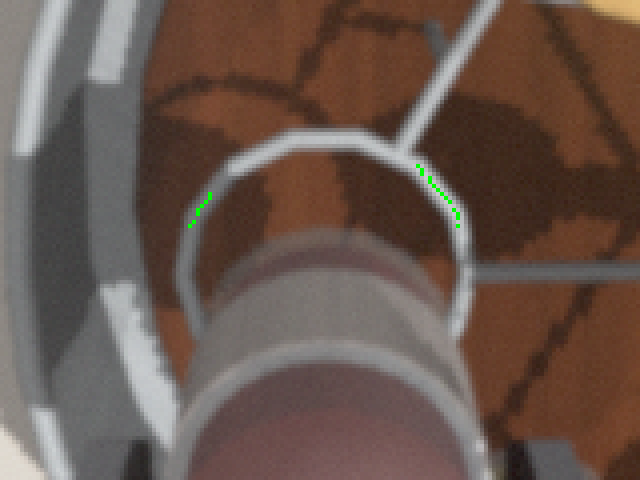

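```bash
python3 - <<'E'
from h import *
for n in ("w2","w3","w4","w7"):
    im=cv2.imread(f"pics/{n}.png"); cv2.imwrite(f"pics/{n}_c.png",cv2.resize(im[180:385,220:420],None,fx=2.9,fy=2.9,interpolation=cv2.INTER_CUBIC))
a=[cv2.imread(f"pics/{n}_c.png") for n in("w2","w3","w4","w7")]
cv2.imwrite("pics/cmp.png",cv2.resize(np.vstack([np.hstack(a[:2]),np.hstack(a[2:])]),(585,600)))
E
```

```text
(no output)
```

View pics/cmp.png

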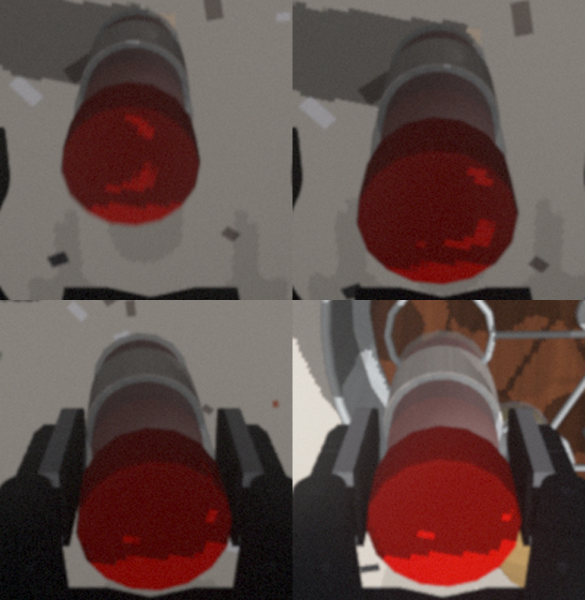

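```bash
python3 - <<'E'
from h import *
tx=np.array([.967,.254,0])
for n,lid,bot,dz in (("w3",(319.5,180+(150+283)/2/1.463),(319.5,180+29/1.463),None),("w4",(325,333),(320,180+33/1.463),.0264),("w7",(323,332),(323,180+31/1.463),.0264)):
    d=np.load(f"pics/{n}.npz"); zt=.1 if dz is None else d["pos"][2]+dz
    L=ray(d,lid,zt)[0]; B=ray(d,bot,zt-.1)[0]-tx*.021
    print(n,"pos",d["pos"].round(4),"lid",L.round(4),"bot",B.round(4),"rel",(L-d["pos"]).round(4))
E
```

```text
w3 pos [ 0.4251 -0.3123  0.0706] lid [ 0.4251 -0.3116  0.1   ] bot [ 0.4203 -0.3123  0.    ] rel [0.     0.0007 0.0294]
w4 pos [ 0.4272 -0.311   0.2448] lid [ 0.4231 -0.3134  0.2712] bot [ 0.4197 -0.3122  0.1712] rel [-0.004  -0.0024  0.0264]
w7 pos [0.5272 0.0565 0.1555] lid [0.5236 0.0548 0.1819] bot [0.5208 0.0542 0.0819] rel [-0.0036 -0.0017  0.0264]
```

Call:
send_rows(series=[{"tx":0.1,"ty":0,"tz":0.8,"wx":0,"wy":0,"wz":-0.004,"jaw":1},{"tx":0,"ty":0,"tz":0.6,"wx":0,"wy":0,"wz":0,"jaw":1},{"tx":0,"ty":0,"tz":0,"wx":0,"wy":0,"wz":0,"jaw":1}])

```text
t: 6.22
tool_pos: [0.5345, 0.0595, 0.1429]
tool_rot: [3.114, 0.411, 0.008]
contact_force: [0.8, -0.1, -2.3]
opening: 0.0407
```

```bash
python3 look.py w9; python3 go.py .534 .0592 .14 -75;python3 - <<'E'
from h import *
im=cv2.imread("pics/w9.png"); cv2.imwrite("pics/w9_c.png",cv2.resize(im[140:280,240:400],None,fx=4.2,fy=4.2,interpolation=cv2.INTER_CUBIC))
E
```

```text
t 6.275 pos [0.5346 0.0595 0.1431] F [-0.32  0.22 -2.72] op 0.0408
shift cm [-0.07  0.02  0.31] turn [ 0.002 -0.005  0.   ]
```

View pics/w9_c.png

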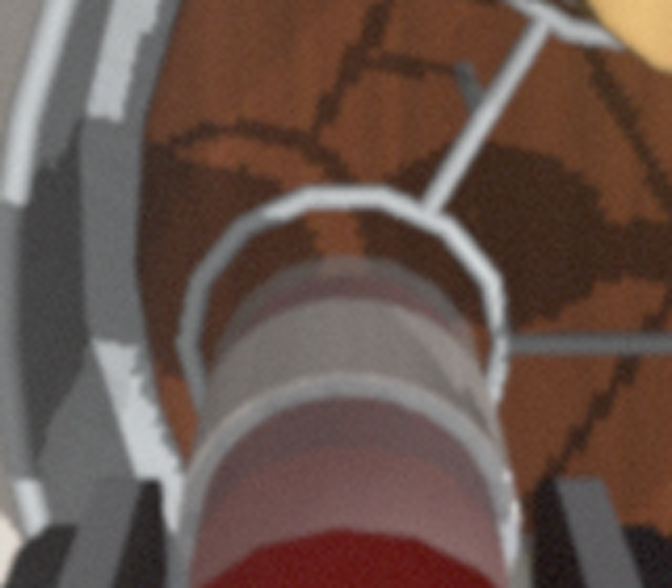

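```bash
sed -i 's/>20: pts/>12: pts/' arc.py; python3 arc.py w9 321.5 221 36.3 .06 221; python3 - <<'E'
from h import *
d=np.load("pics/w9.npz"); b=(240+345/4.2,140+258/4.2)
for z in (.066,.0695,.073): print(ray(d,b,z)-np.array([.967,.254,0])*.021)
E
```

```text
73 hoop [0.532 0.059] res 0.0003768159521345155 rel to tcp [-0.0025 -0.0005]
73 hoop [0.5316 0.0589] res 0.00031047513412529865 rel to tcp [-0.0029 -0.0007]
[[0.52719717 0.05742089 0.066     ]]
[[0.52831377 0.05771752 0.0695    ]]
[[0.52943037 0.05801414 0.073     ]]
```

View pics/w9_e.png

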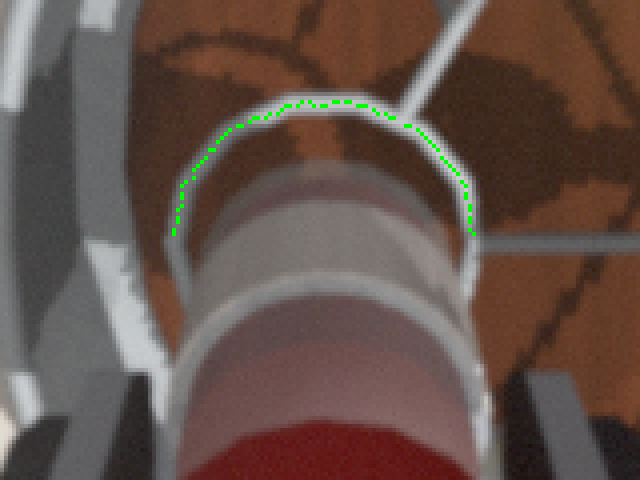

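Call:
send_rows(series=[{"tx":0,"ty":-0.05,"tz":0.6,"wx":0,"wy":-0.004,"wz":0,"jaw":1},{"tx":0,"ty":0,"tz":0.6,"wx":0,"wy":0,"wz":0,"jaw":1}])

```text
t: 6.52
tool_pos: [0.535, 0.06, 0.1311]
tool_rot: [3.113, 0.411, 0.004]
contact_force: [-0.0, -0.5, -3.3]
opening: 0.041
```

```bash
python3 look.py w10; python3 go.py .5346 .0597 .13 -75;python3 - <<'E'
from h import *
im=cv2.imread("pics/w10.png"); cv2.imwrite("pics/w10_c.png",cv2.resize(im[140:280,240:400],None,fx=4.2,fy=4.2,interpolation=cv2.INTER_CUBIC))
E
```

```text
t 6.575 pos [0.5345 0.06   0.1302] F [-0.3  -0.01 -3.39] op 0.0407
shift cm [0.   0.03 0.02] turn [ 0.002 -0.001  0.   ]
```

View pics/w10_c.png

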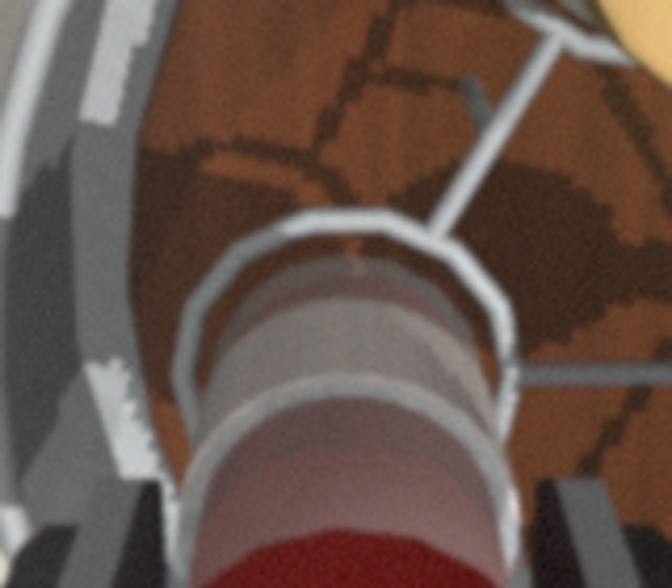

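Call:
send_rows(series=[{"tx":0.2,"ty":0,"tz":0,"wx":0,"wy":0,"wz":0,"jaw":1},{"tx":0,"ty":0,"tz":0.4,"wx":0,"wy":0,"wz":0,"jaw":1}])

```text
t: 6.82
tool_pos: [0.5367, 0.0605, 0.126]
tool_rot: [3.113, 0.41, 0.002]
contact_force: [0.4, 0.1, -2.1]
opening: 0.0407
```

```bash
python3 look.py w11; python3 go.py .5346 .0597 .13 -75;python3 - <<'E'
from h import *
im=cv2.imread("pics/w11.png"); cv2.imwrite("pics/w11_c.png",cv2.resize(im[140:280,240:400],None,fx=4.2,fy=4.2,interpolation=cv2.INTER_CUBIC))
E
```

```text
t 6.875 pos [0.5361 0.0605 0.1251] F [ 0.17 -0.18 -2.67] op 0.0409
shift cm [-0.16  0.04 -0.49] turn [0.001 0.    0.   ]
```

View pics/w11_c.png

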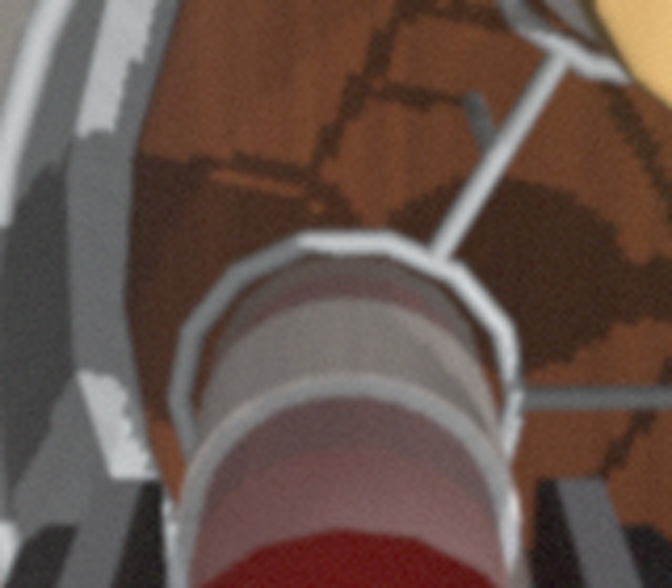

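Call:
send_rows(series=[{"tx":0,"ty":0,"tz":0.5,"wx":0,"wy":0,"wz":0,"jaw":1},{"tx":0,"ty":0,"tz":0.4,"wx":0,"wy":0,"wz":0,"jaw":1}])

```text
t: 7.12
tool_pos: [0.5362, 0.0605, 0.1158]
tool_rot: [3.113, 0.41, 0.0]
contact_force: [0.6, -0.4, -2.2]
opening: 0.0403
```

```bash
python3 look.py w12; python3 go.py .5346 .0597 .095 -75;python3 - <<'E'
from h import *
im=cv2.imread("pics/w12.png"); cv2.imwrite("pics/w12_c.png",cv2.resize(im[140:280,240:400],None,fx=4.2,fy=4.2,interpolation=cv2.INTER_CUBIC))
E
```

```text
t 7.175 pos [0.5359 0.0605 0.1152] F [-0.15 -0.66 -2.5 ] op 0.041
shift cm [-0.14  0.05  2.02] turn [0.001 0.001 0.   ]
```

View pics/w12_c.png

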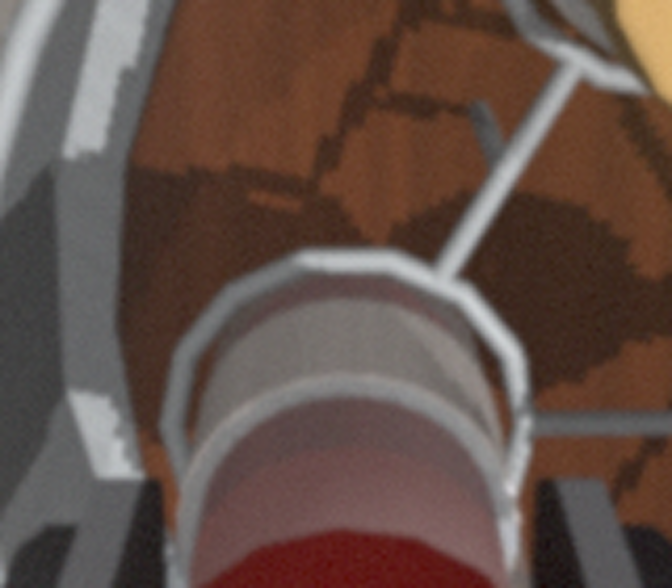

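Call:
send_rows(series=[{"tx":0,"ty":0,"tz":0.5,"wx":0,"wy":0,"wz":0,"jaw":1},{"tx":0,"ty":0,"tz":0.5,"wx":0,"wy":0,"wz":0,"jaw":1},{"tx":0,"ty":0,"tz":0.2,"wx":0,"wy":0,"wz":0,"jaw":1}])

```text
t: 7.55
tool_pos: [0.5358, 0.0605, 0.1023]
tool_rot: [3.114, 0.41, -0.001]
contact_force: [-0.5, 0.1, -1.5]
opening: 0.0408
```

```bash
python3 look.py w13; python3 go.py .5346 .0597 .095 -75
```

```text
t 7.6 pos [0.5357 0.0605 0.1021] F [-0.53  0.36 -2.31] op 0.0407
shift cm [-0.13  0.05  0.71] turn [0.001 0.001 0.   ]
```

View pics/w13.png

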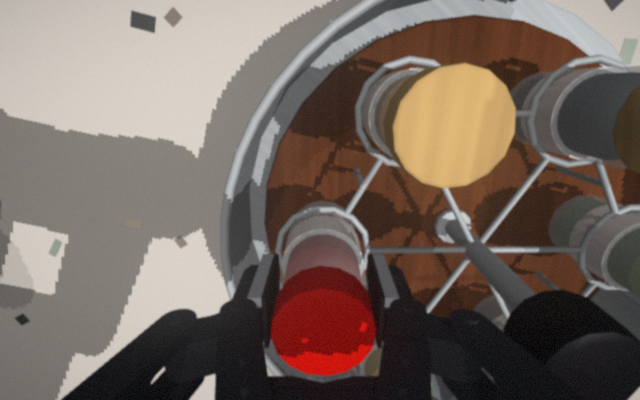

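Jar well in the hoop, no contact yet; lower in small steps.

Call:
send_rows(series=[{"tx":0,"ty":0,"tz":0.3,"wx":0,"wy":0,"wz":0,"jaw":1},{"tx":0,"ty":0,"tz":0.15,"wx":0,"wy":0,"wz":0,"jaw":1}])

```text
t: 7.85
tool_pos: [0.5359, 0.0605, 0.0976]
tool_rot: [3.114, 0.41, -0.001]
contact_force: [0.3, -0.3, -1.8]
opening: 0.0412
```

Call:
send_rows(series=[{"tx":0,"ty":0,"tz":0.15,"wx":0,"wy":0,"wz":0,"jaw":1}])

```text
t: 7.98
tool_pos: [0.536, 0.0605, 0.0961]
tool_rot: [3.113, 0.41, -0.0]
contact_force: [-0.2, -0.2, -1.5]
opening: 0.0407
```

Call:
send_rows(series=[{"tx":0,"ty":0,"tz":0.15,"wx":0,"wy":0,"wz":0,"jaw":1}])

```text
t: 8.1
tool_pos: [0.5369, 0.0607, 0.096]
tool_rot: [3.114, 0.41, 0.003]
contact_force: [-2.4, 1.8, 7.6]
opening: 0.0409
```

Call:
send_rows(series=[{"tx":0,"ty":0,"tz":0,"wx":0,"wy":0,"wz":0,"jaw":0.45},{"tx":0,"ty":0,"tz":0,"wx":0,"wy":0,"wz":0,"jaw":0.25},{"tx":0,"ty":0,"tz":0,"wx":0,"wy":0,"wz":0,"jaw":0.25}])

```text
t: 8.48
tool_pos: [0.5376, 0.0606, 0.0968]
tool_rot: [3.113, 0.41, 0.005]
contact_force: [-0.2, 0.2, 0.6]
opening: 0.0644
```

```bash
python3 look.py w14; python3 go.py .5346 .0597 .2 -75
```

```text
t 8.525 pos [0.5376 0.0606 0.0968] F [0.1 0.5 0.6] op 0.0639
shift cm [ -0.28   0.03 -10.32] turn [ 0.002 -0.003  0.   ]
```

View pics/w14.png

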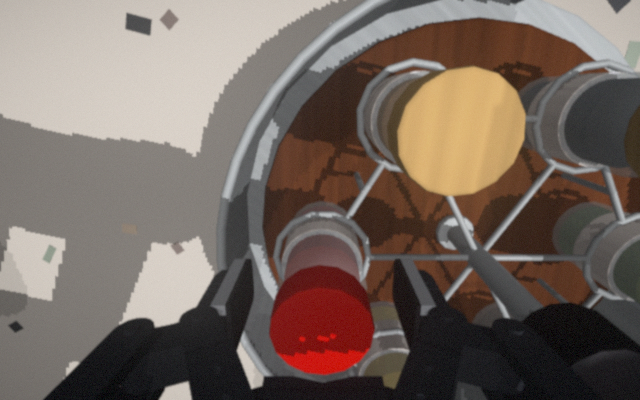

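Call:
send_rows(series=[{"tx":0,"ty":0,"tz":-2,"wx":0,"wy":0,"wz":0,"jaw":0.25},{"tx":0,"ty":0,"tz":-4,"wx":0,"wy":0,"wz":0,"jaw":0.25},{"tx":0,"ty":0,"tz":-5,"wx":0,"wy":0,"wz":0,"jaw":0.25},{"tx":-4,"ty":0,"tz":-3,"wx":0,"wy":0,"wz":0,"jaw":0.0},{"tx":-3,"ty":3,"tz":0,"wx":0,"wy":0,"wz":0,"jaw":0.0}])

```text
t: 9.15
tool_pos: [0.4772, 0.0139, 0.2473]
tool_rot: [3.111, 0.416, 0.011]
contact_force: [0.2, -1.0, 0.4]
opening: 0.0856
```

```bash
python3 look.py w15; python3 go.py .555 -.021 .2 -75; python3 - <<'E'
from station import ctrl
print(ctrl.get_obs()["q"])
E
```

```text
t 9.2 pos [0.4754 0.0102 0.2465] F [ 2.3  -1.44 -0.34] op 0.0854
shift cm [6.86 5.05 4.7 ] turn [ 0.007 -0.003  0.   ]
[-0.1324761  -0.32391012  1.94672446 -0.00475195  1.51306209  1.17654246]
```

View pics/w15.png

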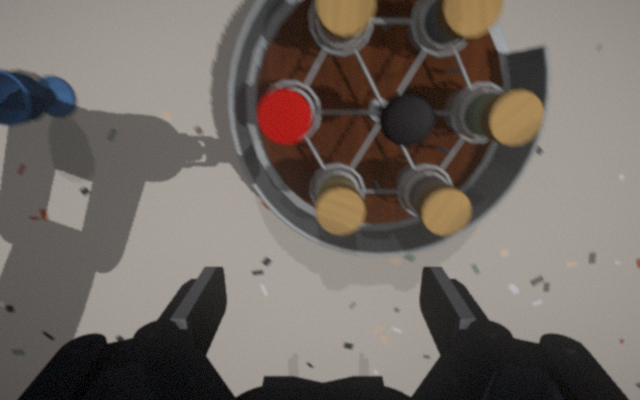

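```bash
python3 - <<'E'
from h import *
d=np.load("pics/w15.npz"); im=cv2.imread("pics/w15.png")[:,:,::-1].copy()
k=ray(d,[407.5,121],.15)[0]; r=ray(d,[286,117.5],.122)[0]
print("knob",k,"red",r)
P=[]
for c,s in blobs(bamboo(im),300):
    p=ray(d,c,.122)[0]; print(c,s,p); P.append(p)
for c,s in blobs(red(im),300): print("r",c,s,ray(d,c,.122))
P=np.array(P)
E
```

```text
knob [ 0.55262613 -0.02460767  0.15      ] red [0.5310126  0.05551956 0.122     ]
[345.17066043  14.88953828] [ 316    0   60   37 1711] [0.60732537 0.03246503 0.122     ]
[471.0817757   15.69042056] [ 444    0   58   38 1712] [ 0.62932105 -0.05001386  0.122     ]
[515.81410256 117.27094017] [ 489   90   54   56 2340] [ 0.57572074 -0.10835123  0.122     ]
[340.22150883 210.5505618 ] [ 315  187   51   48 1869] [ 0.4714438  -0.00336291  0.122     ]
[446.01647446 211.08621636] [ 422  188   50   48 1821] [ 0.49329523 -0.08583372  0.122     ]
r [283.31831579 116.56842105] [ 257   88   53   59 2375] [[0.53114547 0.05758048 0.122     ]]
```

Call:
send_rows(series=[{"tx":2,"ty":1.5,"tz":0,"wx":0,"wy":0,"wz":-0.18,"jaw":0},{"tx":2,"ty":1.5,"tz":0,"wx":0,"wy":0,"wz":-0.18,"jaw":0},{"tx":0,"ty":0,"tz":0,"wx":0,"wy":0,"wz":-0.18,"jaw":0},{"tx":0,"ty":0,"tz":0,"wx":0,"wy":0,"wz":-0.18,"jaw":0},{"tx":0,"ty":0,"tz":0,"wx":0,"wy":0,"wz":-0.18,"jaw":0}])

```text
t: 9.82
tool_pos: [0.525, -0.0061, 0.256]
tool_rot: [2.591, 1.75, 0.014]
contact_force: [-0.0, -0.2, 0.4]
opening: 0.0855
```

Call:
send_rows(series=[{"tx":0,"ty":0,"tz":0,"wx":0,"wy":0,"wz":-0.18,"jaw":0},{"tx":0,"ty":0,"tz":0,"wx":0,"wy":0,"wz":-0.18,"jaw":0},{"tx":0,"ty":0,"tz":0,"wx":0,"wy":0,"wz":-0.18,"jaw":0},{"tx":0,"ty":0,"tz":0,"wx":0,"wy":0,"wz":-0.18,"jaw":0},{"tx":0,"ty":0,"tz":0,"wx":0,"wy":0,"wz":0,"jaw":0}])

```text
t: 10.45
tool_pos: [0.5258, -0.0063, 0.2637]
tool_rot: [1.774, 2.563, 0.01]
contact_force: [0.5, 0.5, 0.5]
opening: 0.0852
```

```bash
python3 go.py .553 -.0253 .21 18; python3 - <<'E'
from station import ctrl
print(ctrl.get_obs()["q"])
E
```

```text
t 10.45 pos [ 0.5258 -0.0063  0.2637] F [0.46 0.45 0.53] op 0.0852
shift cm [-2.64  1.78  5.44] turn [0.02  0.016 0.045]
[-0.15113961 -0.21509314  1.83001045 -0.00488953  1.50193645 -0.5104517 ]
```

Call:
send_rows(series=[{"tx":-2.6,"ty":1.8,"tz":2.0,"wx":0.02,"wy":0.016,"wz":0,"jaw":0},{"tx":0,"ty":0,"tz":3.0,"wx":0,"wy":0,"wz":0,"jaw":0},{"tx":0,"ty":0,"tz":0,"wx":0,"wy":0,"wz":0,"jaw":0}])

```text
t: 10.82
tool_pos: [0.5539, -0.0251, 0.2172]
tool_rot: [1.798, 2.572, 0.002]
contact_force: [0.6, -0.1, 0.6]
opening: 0.0851
```

```bash
python3 look.py w16;python3 go.py .553 -.0253 .1335 15
```

```text
t 10.875 pos [ 0.5551 -0.0253  0.2194] F [ 0.12 -0.11  0.85] op 0.0852
shift cm [ 0.11 -0.25  8.59] turn [0.007 0.004 0.089]
```

View pics/w16.png

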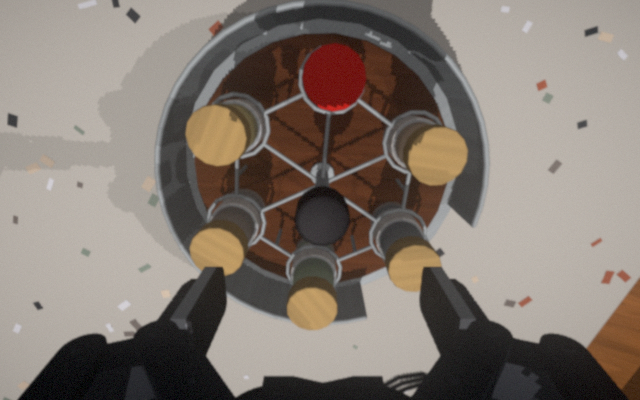

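```bash
python3 - <<'E'
from h import *
d=np.load("pics/w16.npz"); im=cv2.imread("pics/w16.png")
k=ray(d,[322.5,215],.15)[0]; g=ray(d,[[475,226],[366,318]],.072); r=ray(d,[333.5,77],.122)[0]
print(k,g,r); 
c=np.array([.553,-.0255])
for c in (c,k[:2]):
    a=np.degrees(np.arctan2(g[:,1]-c[1],g[:,0]-c[0])); print(a,a.mean(),np.linalg.norm(g[:,:2]-c,axis=1),"red",np.degrees(np.arctan2(r[1]-c[1],r[0]-c[0])))
print(d["pos"])
E
```

```text
[ 0.55360593 -0.01983071  0.15      ] [[ 0.69410924 -0.01153366  0.072     ]
 [ 0.64060389 -0.13400706  0.072     ]] [0.53207214 0.05944378 0.122     ]
[  5.65246114 -51.08409903] -22.71581894557033 [0.14179872 0.13945689] red 103.84049508332419
[  3.37952327 -52.69400139] -24.6572390588764 [0.14074808 0.14354402] red 105.19689512279102
[ 0.55392943 -0.02506336  0.21720053]
```

```bash
python3 go.py .5535 -.023 .134 18
```

```text
t 10.875 pos [ 0.5551 -0.0253  0.2194] F [ 0.12 -0.11  0.85] op 0.0852
shift cm [ 0.31 -0.12  8.53] turn [0.006 0.004 0.037]
```

Call:
send_rows(series=[{"tx":0.25,"ty":-0.1,"tz":3.5,"wx":0.007,"wy":0.004,"wz":0,"jaw":0},{"tx":0,"ty":0,"tz":3.0,"wx":0,"wy":0,"wz":0,"jaw":0},{"tx":0,"ty":0,"tz":0,"wx":0,"wy":0,"wz":0,"jaw":0}])

```text
t: 11.25
tool_pos: [0.5569, -0.0236, 0.1606]
tool_rot: [1.798, 2.564, 0.006]
contact_force: [-0.6, -0.5, 0.9]
opening: 0.0852
```

```bash
python3 look.py w17;python3 go.py .5535 -.023 .134 18
```

```text
t 11.3 pos [ 0.558  -0.0237  0.1625] F [ 1.15 -0.67  0.34] op 0.0854
shift cm [ 0.25 -0.44  2.84] turn [0.012 0.007 0.034]
```

View pics/w17.png

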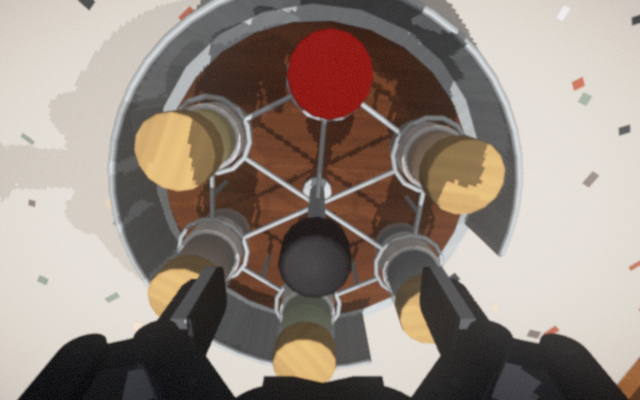

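```bash
python3 - <<'E'
from h import *
d=np.load("pics/w17.npz")
k=ray(d,[315,265],.15)[0]; print(k,proj(d,d["pos"]+[0,0,.008]),d["pos"])
E
python3 go.py .5535 -.0215 .134 18
```

```text
[ 0.55434081 -0.02287476  0.15      ] [[319.58740049 290.28785566]] [ 0.55687543 -0.02356699  0.16060156]
t 11.3 pos [ 0.558  -0.0237  0.1625] F [ 1.15 -0.67  0.34] op 0.0854
shift cm [ 0.39 -0.38  2.84] turn [0.012 0.007 0.034]
```

Call:
send_rows(series=[{"tx":0.1,"ty":-0.35,"tz":0.3,"wx":0.012,"wy":0.007,"wz":0,"jaw":0.2},{"tx":0,"ty":0,"tz":1.5,"wx":0,"wy":0,"wz":0,"jaw":0.25},{"tx":0,"ty":0,"tz":0.9,"wx":0,"wy":0,"wz":0,"jaw":0.25},{"tx":0,"ty":0,"tz":0,"wx":0,"wy":0,"wz":0,"jaw":0.25}])

```text
t: 11.8
tool_pos: [0.5569, -0.0245, 0.1391]
tool_rot: [1.801, 2.566, 0.004]
contact_force: [0.5, -0.6, 0.3]
opening: 0.064
```

```bash
python3 look.py w18;python3 go.py .5535 -.0225 .134 18
```

```text
t 11.85 pos [ 0.5571 -0.0245  0.1395] F [ 0.43 -0.25  1.19] op 0.0644
shift cm [ 0.31 -0.27  0.55] turn [0.006 0.004 0.033]
```

View pics/w18.png

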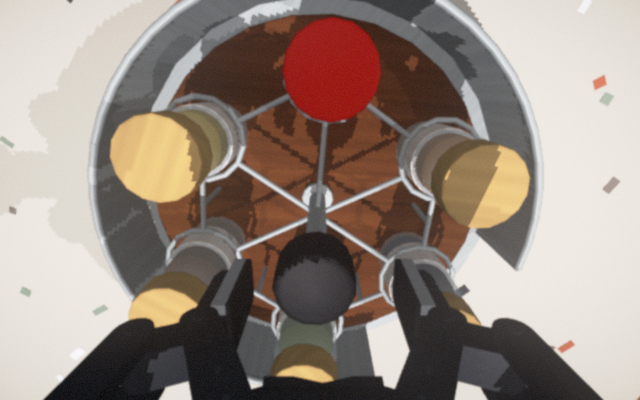

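Call:
send_rows(series=[{"tx":0.25,"ty":-0.3,"tz":0.5,"wx":0.006,"wy":0.004,"wz":0,"jaw":0.25},{"tx":0,"ty":0,"tz":0,"wx":0,"wy":0,"wz":0,"jaw":0.45},{"tx":0,"ty":0,"tz":0,"wx":0,"wy":0,"wz":0,"jaw":1},{"tx":0,"ty":0,"tz":0,"wx":0,"wy":0,"wz":0,"jaw":1}], squeeze=30)

```text
t: 12.35
tool_pos: [0.5526, -0.0235, 0.135]
tool_rot: [-1.804, -2.571, 0.004]
contact_force: [0.7, 0.1, -1.5]
opening: 0.035
```

```bash
python3 look.py w19;python3 go.py .5535 -.0225 .134 18
```

```text
t 12.4 pos [ 0.5526 -0.0235  0.1349] F [-1.55 -0.16  0.62] op 0.0351
shift cm [0.06 0.11 0.09] turn [-0.003  0.     0.033]
```

View pics/w19.png

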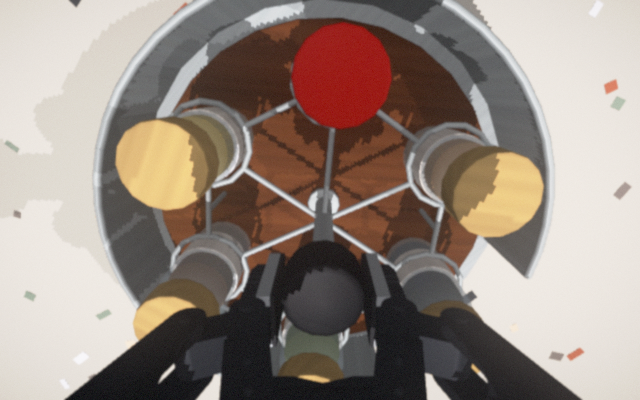

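Call:
send_rows(series=[{"tx":0,"ty":0,"tz":0,"wx":0,"wy":0,"wz":0.06,"jaw":1},{"tx":0,"ty":0,"tz":0,"wx":0,"wy":0,"wz":0.1,"jaw":1},{"tx":0,"ty":0,"tz":0,"wx":0,"wy":0,"wz":0.1,"jaw":1},{"tx":0,"ty":0,"tz":0,"wx":0,"wy":0,"wz":0.06,"jaw":1}])

```text
t: 12.9
tool_pos: [0.5528, -0.0234, 0.1349]
tool_rot: [-2.202, -2.24, 0.004]
contact_force: [-0.2, 0.0, 1.5]
opening: 0.035
```

```bash
cat > st.py <<'E'
from h import *
from station import ctrl
o=ctrl.get_obs(); R=Rn.from_rotvec(o["tool_rot"]).as_matrix()
print("t",o["t"],o["tool_pos"].round(4),"ty yaw",np.degrees(np.arctan2(R[1,1],R[0,1])).round(2),"F",o["contact_force"].round(2),"M",o["wrist_torque"].round(2),"axis->tool cm",(R.T@(np.array([.5526,-.0237,.135])-o["tool_pos"])*100).round(2),"tilt",R[:2,2].round(3),"q",o["q"].round(2), "op",o["opening"])
E
python3 st.py; python3 look.py w20
```

```text
t 12.9 [ 0.5528 -0.0234  0.1349] ty yaw 0.99 F [-0.19  0.05  1.47] M [-0.04  0.26  0.06] axis->tool cm [-0.03 -0.02 -0.01] tilt [-0.002 -0.001] q [-0.18 -0.03  1.88 -0.    1.29 -0.19] op 0.034973401733215594
```

View pics/w20.png

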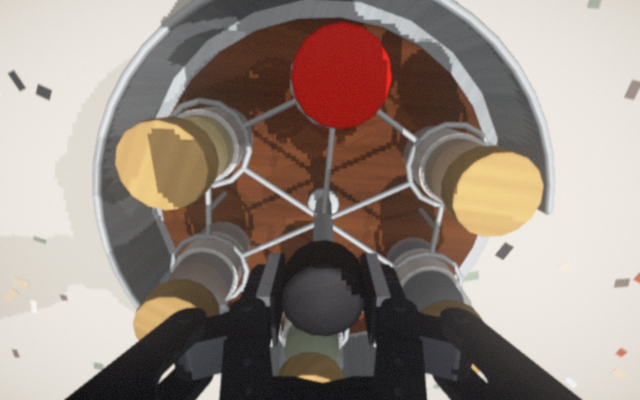

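Call:
send_rows(series=[{"tx":0,"ty":0,"tz":0,"wx":0,"wy":0,"wz":0.1,"jaw":1},{"tx":0,"ty":0,"tz":0,"wx":0,"wy":0,"wz":0.12,"jaw":1},{"tx":0,"ty":0,"tz":0,"wx":0,"wy":0,"wz":0.12,"jaw":1},{"tx":0,"ty":0,"tz":0,"wx":0,"wy":0,"wz":0.12,"jaw":1},{"tx":0,"ty":0,"tz":0,"wx":0,"wy":0,"wz":0.12,"jaw":1}])

```text
t: 13.58
tool_pos: [0.5532, -0.0235, 0.1349]
tool_rot: [2.763, 1.496, -0.003]
contact_force: [0.6, -0.5, 0.4]
opening: 0.0352
```

```bash
python3 st.py
```

```text
t 13.575 [ 0.5532 -0.0235  0.1349] ty yaw -33.14 F [ 0.59 -0.53  0.44] M [0.03 0.28 0.06] axis->tool cm [-0.05 -0.04 -0.01] tilt [-0.001 -0.001] q [-0.18 -0.02  1.88 -0.    1.29  0.4 ] op 0.035190791776473995
```

Call:
send_rows(series=[{"tx":-0.04,"ty":-0.04,"tz":0,"wx":0,"wy":0,"wz":0.12,"jaw":1},{"tx":0,"ty":0,"tz":0,"wx":0,"wy":0,"wz":0.12,"jaw":1},{"tx":0,"ty":0,"tz":0,"wx":0,"wy":0,"wz":0.12,"jaw":1},{"tx":0,"ty":0,"tz":0,"wx":0,"wy":0,"wz":0.12,"jaw":1},{"tx":0,"ty":0,"tz":0,"wx":0,"wy":0,"wz":0.12,"jaw":1}])

```text
t: 14.2
tool_pos: [0.5534, -0.0238, 0.135]
tool_rot: [-3.086, -0.588, -0.001]
contact_force: [-0.4, -2.5, -0.6]
opening: 0.0351
```

```bash
python3 st.py
```

```text
t 14.2 [ 0.5534 -0.0238  0.135 ] ty yaw -68.43 F [-0.42 -2.45 -0.57] M [0.11 0.22 0.05] axis->tool cm [-0.07 -0.04 -0.  ] tilt [0.001 0.   ] q [-0.18 -0.03  1.88  0.    1.29  1.02] op 0.035103355709195906
```

Remaining 41° = 0.71 rad.

Call:
send_rows(series=[{"tx":-0.04,"ty":0,"tz":0,"wx":0,"wy":0,"wz":0.12,"jaw":1},{"tx":0,"ty":0,"tz":0,"wx":0,"wy":0,"wz":0.12,"jaw":1},{"tx":0,"ty":0,"tz":0,"wx":0,"wy":0,"wz":0.12,"jaw":1},{"tx":0,"ty":0,"tz":0,"wx":0,"wy":0,"wz":0.12,"jaw":1},{"tx":0,"ty":0,"tz":0,"wx":0,"wy":0,"wz":0.1,"jaw":1}])

```text
t: 14.82
tool_pos: [0.5535, -0.0241, 0.1349]
tool_rot: [-3.121, 0.343, -0.003]
contact_force: [-1.6, -1.0, 1.1]
opening: 0.0346
```

Call:
send_rows(series=[{"tx":0,"ty":0,"tz":0,"wx":0,"wy":0,"wz":0.06,"jaw":1},{"tx":0,"ty":0,"tz":0,"wx":0,"wy":0,"wz":0,"jaw":1}])

```text
t: 15.08
tool_pos: [0.5535, -0.0242, 0.1349]
tool_rot: [-3.109, 0.437, -0.003]
contact_force: [-1.2, -0.9, 0.7]
opening: 0.0351
```

```bash
python3 st.py; python3 look.py w21; python3 - <<'E'
from station import ctrl
import cv2
im=ctrl.get_image("top"); cv2.imwrite("pics/t21.png",cv2.resize(im[130:330,230:480],None,fx=3,fy=3,interpolation=2)[:,:,::-1])
im=ctrl.get_image("scene"); cv2.imwrite("pics/s21.png",cv2.resize(im[150:320,200:390],None,fx=3.5,fy=3.5,interpolation=2)[:,:,::-1])
E
```

```text
t 15.075 [ 0.5535 -0.0242  0.1349] ty yaw -106.0 F [-1.22 -0.87  0.7 ] M [ 0.13  0.21 -0.  ] axis->tool cm [-0.1  -0.02 -0.01] tilt [0.002 0.002] q [-0.18 -0.03  1.88  0.    1.29  1.67] op 0.03514132126377847
```

View pics/w21.png

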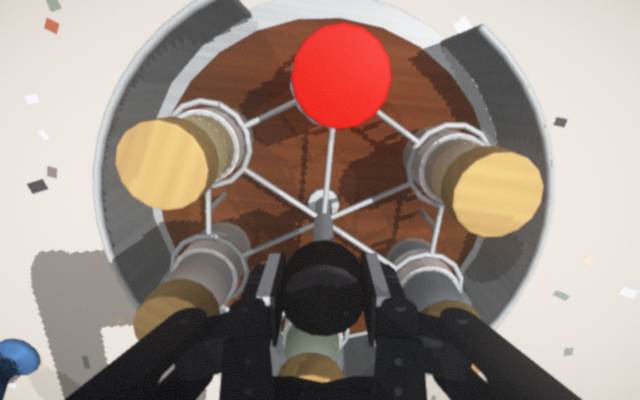

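View pics/t21.png

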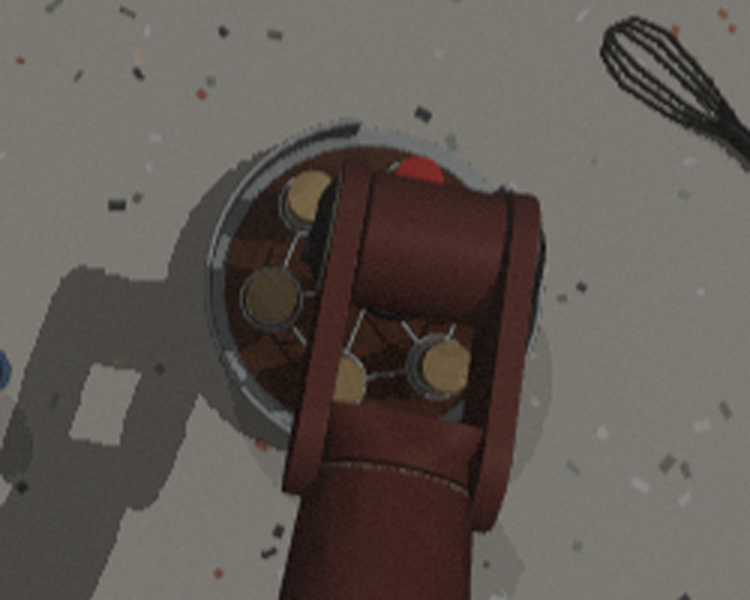

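View pics/s21.png

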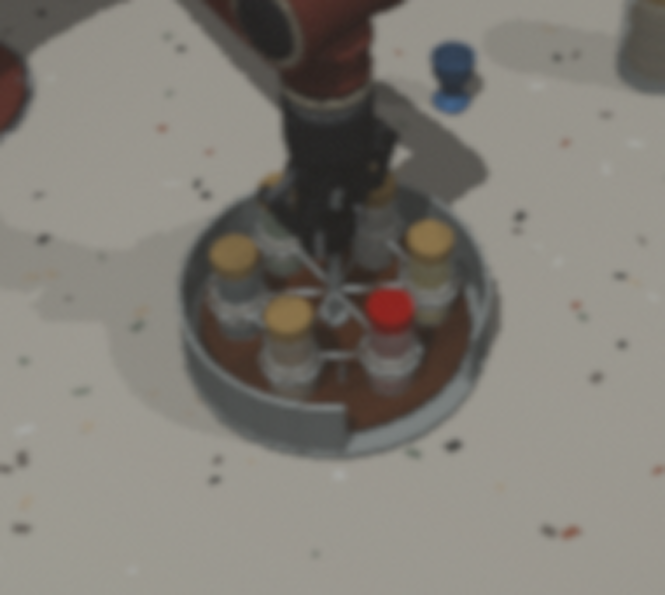

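```bash
python3 - <<'E'
from h import *
d=np.load("pics/w21.npz")
im=cv2.imread("pics/w21.png"); cv2.imwrite("pics/w21_c.png",cv2.resize(im[0:140,210:510],None,fx=2.6,fy=2.6,interpolation=2))
for c in ([.553,-.0242],[.5535,-.026],[.5545,-.0235]):
    for nm,uv,z in (("baseL",(257,15),.006),("baseR",(418,47),.006),("rimR",(482,26),.072),("red",(341.5,76),.122)):
        p=ray(d,uv,z)[0][:2]-c; print(nm,np.degrees(np.arctan2(p[1],p[0])).round(2),np.linalg.norm(p).round(4),end=" | ")
    print()
E
```

```text
baseL 3.28 0.1385 | baseR -46.87 0.1289 | rimR -51.63 0.1398 | red -20.59 0.0882 | 
baseL 4.04 0.1381 | baseR -46.48 0.1273 | rimR -51.33 0.1381 | red -19.6 0.0871 | 
baseL 3.03 0.137 | baseR -47.57 0.1284 | rimR -52.29 0.1395 | red -21.37 0.0871 |
```

View pics/w21_c.png

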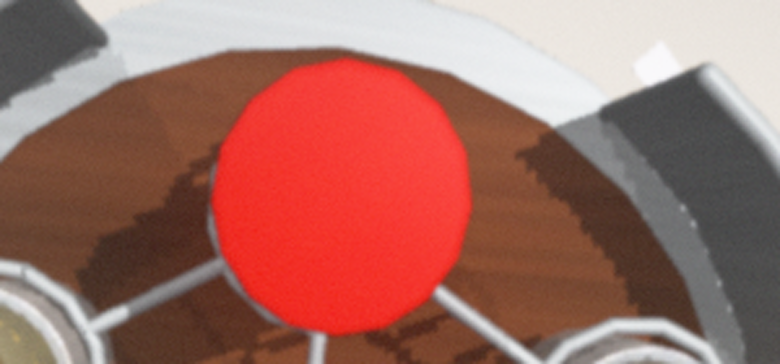

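Call:
send_rows(series=[{"tx":-0.05,"ty":0,"tz":0,"wx":0,"wy":0,"wz":0.045,"jaw":1},{"tx":0,"ty":0,"tz":0,"wx":0,"wy":0,"wz":0,"jaw":1},{"tx":0,"ty":0,"tz":0,"wx":0,"wy":0,"wz":0,"jaw":1},{"tx":0,"ty":0,"tz":0,"wx":0,"wy":0,"wz":0,"jaw":1}])

```text
t: 15.72
tool_pos: [0.5535, -0.0242, 0.1349]
tool_rot: [-3.099, 0.504, -0.005]
contact_force: [-1.0, -0.6, 0.3]
opening: 0.035
```

```bash
python3 st.py; python3 look.py w22; python3 st.py; python3 - <<'E'
from h import *
from station import ctrl
d=np.load("pics/w22.npz"); im=cv2.imread("pics/w22.png")[:,:,::-1].copy()
for c,s in blobs(red(im),500):
    p=ray(d,c,.122)[0]; print(c,p, np.degrees(np.arctan2(p[1]+.0242,p[0]-.553)))
o=cv2.imread("pics/top0.png")[:,:,::-1].astype(int); n=ctrl.get_image("top").astype(int)
df=(abs(o-n).sum(2)>60); 
for nm,(a,b,c,e) in dict(egg=(205,240,240,270),jar=(120,170,160,205),whisk=(425,130,520,212)).items(): print(nm,df[b:e,a:c].sum())
E
```

```text
t 15.725 [ 0.5535 -0.0242  0.1349] ty yaw -108.46 F [-1.   -0.65  0.34] M [ 0.09  0.11 -0.03] axis->tool cm [-0.1  -0.02 -0.01] tilt [0.003 0.001] q [-0.18 -0.03  1.88  0.    1.29  1.71] op 0.035005269208898716
t 15.775 [ 0.5535 -0.0242  0.1349] ty yaw -108.46 F [-0.88 -1.28  0.15] M [0.09 0.11 0.01] axis->tool cm [-0.1  -0.02 -0.01] tilt [0.003 0.001] q [-0.18 -0.03  1.88  0.    1.29  1.71] op 0.035247164784433405
[341.41010562  75.31865098] [ 0.63444897 -0.05872247  0.122     ] -22.96985529555451
egg 67
jar 0
whisk 0
```

View pics/w22.png

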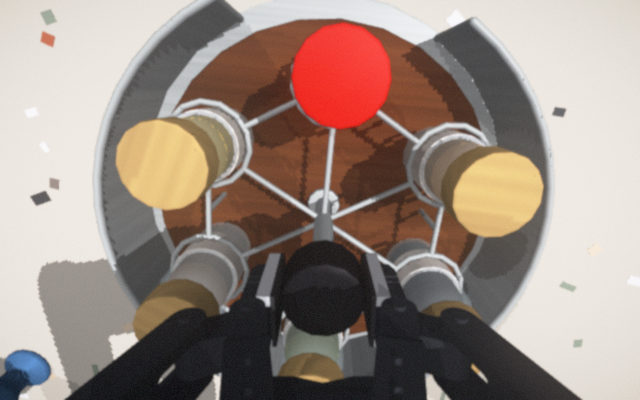

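```bash
python3 -c "
from station import ctrl
print(ctrl.finish_job()); o=ctrl.get_obs(); print(o['t'],o['opening'],o['tool_pos'])"
```

```text
the job is handed in; nothing more can be done
None
the job is handed in; nothing more can be done
```

The red-lidded jar stands in the empty hoop. I lowered it until the tray pushed back with about 8 N, then let go of it. I gripped the knob at about 30 N and turned the carousel about 128° clockwise. I handed in at 15.8 s of the 58 s, still gripping the knob with the carousel still; no verdict was reported.

**Last checks that agreed:**
- **Jar:** it was upright in the last wrist picture and also in the scene view just before the final 2.5° turn. It pointed at about −23°, and the gap's middle measured between −22.6° and −24.7°, so it should be about 2.5 mm off centre at most, against the 15 mm allowed.
- **Grip:** the fingers had closed to 35 mm on the 36 mm knob. The knob did not slip during the turn.
- **Other spice jars:** the four I could see clearly stood upright in their hoops. The one beneath the gripper was mostly hidden.
- **Storage jar and whisk:** neither had changed in the top view.

**Checks that disagreed or were not made:**
- **Cameras:** the top and wrist cameras differ by about 5 mm in x. I used the wrist camera for the placing.
- **Jar position in the picture:** my first wrist estimate of the held jar was about 5 mm off, because I had included the side of the lid. I corrected it before putting the jar into the hoop.
- **Hoop fit:** I did not measure how far the jar is from the middle of its hoop after letting go. The hoop itself leaves only about 2 mm of play.
- **Egg cup:** 67 pixels had changed around it in the top view. I took that for the arm's shadow, since the arm never came near it, but I did not measure its position again.

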